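Lock the service box with its blade key

TASK

The cover of the drink dispenser's grey service box is on but not locked. Take the yellow key off its sloping rest, stand it blade down in its blue stand and let go of it, then take it again from above, set its blade fully into the slot of the cam lock and turn the lock clockwise about a quarter turn, until the red-tipped tongue has swung fully home under its hook against the stop. Leave the key standing upright, fully in the lock, and do not disturb the pepper shaker, the toothpick jar or the spare spout.

Things in the scene. Friction and masses are not known exactly. Their poses are not given: they have to be found in the camera images.
- lock_key: the loose yellow key, 60 to 130 g: a square grip with black bands, 26 x 26 mm, 60 mm long, then a flat steel blade 18 mm long, 20 mm wide, 5 mm thick (last 6 mm: 17 mm wide, 3 mm thick). Axes: x along the key from grip to blade, y along the blade's width, z through its thickness. It starts leaning on a fixed black rest, grip towards the robot, x pointing away from it (-0.15 to 0.5 rad to the left) and 30 degrees downward. Origin: middle of the grip's underside
- key_grip (a point): centre of the yellow key's grip, about 46 mm above the table at the start; axes as lock_key. The blade end of the grip, 30 mm from here along x, is a flat 26 mm square shoulder that rests on the top of the lock or the stand when the blade is fully in
- key_tip (a point): end of the key's blade, 48 mm from key_grip along the key's x
- key_rest: the fixed black rest under the key at the start: a 24 mm wide ramp that falls 30 degrees away from the robot, on a foot 74 x 44 mm, 5 mm thick; the grip's sides are free. A lip 8 mm high stops the grip's blade end, so lift the key straight up. Origin at the middle of the foot's underside, z up, x down the ramp
- stand_slot (a point): centre of the slot's mouth on top of the blue key stand, which is fixed to the table: a block 40 x 34 mm, 38 mm high, on a foot 58 x 52 mm, 6 mm thick. The slot is 25 mm long (along this point's x), 9 mm wide (y), 22 mm deep; its top 5 mm flare by 3 mm at the ends, 4.5 mm at the sides; z is up. A key in it stands upright on its shoulder; the blade fits either way round
- lock_slot (a point): centre of the slot's mouth on top of the steel cam lock, a 38 mm square plug, 24 mm high, that turns about the vertical through here; mouth 64.5 mm above the table. Slot 23 mm long (this point's x), 8 mm wide (y), 20 mm deep, top 5 mm flared by 3 mm at the ends, 4.5 mm at the sides; z up; the axes turn with the lock. The blade fits either way round and has up to 10 degrees of play in the slot
- service_box: grey box with an aluminium cover, 156 x 146 mm, cover 40 mm above the table, fixed; origin at the middle of its underside, z up, the cam lock in the middle of the cover. The lock's red-tipped tongue reaches 53 mm from the axis along the slot, 8 mm above the cover at most; its steel hook stands on the box's -y side, 39 to 61 mm from the axis, up to 59 mm above the table
- cam (a joint): angle of the cam lock, rad: 0 unlocked, 1.57 fully locked against the stop; it grows as the lock is turned clockwise seen from above. Friction of about 0.1 N m holds it wherever it is left; it starts between 0 and 0.25
- pepper_mid (a point): middle of the glass pepper shaker with a steel cap, loose, 43 mm across, 75 mm high; a bystander
- jar_mid (a point): middle of the red toothpick jar, loose, 46 mm across, 66 mm high; a bystander
- spout_mid (a point): middle of the beige spare spout, loose, 33 mm across, 48 mm high; a bystander

How it is judged:
By the outcome, as a careful person would: the job done as asked, in the order asked, and still so for the second after the job is handed in, with the robot touching nothing.
It also fails if it takes over 72 s, if anything falls off the work surface, if the arm or the gripper's body presses on something with over 40 N, if the wrist force passes 120 N, or if a joint passes its speed limit or range.

ROBOT

A 6-joint arm with a two-finger parallel gripper is mounted at the origin on a cart in front of the work surface, level with it; the furniture and walls round the work are solid. World frame = base frame: x ahead of the robot, y to its left, z up, the work surface at z = 0. Lengths are in m, angles in rad, forces in N, time in s.
With the tool pointing down it reaches from about 0.3 to 0.875 m from the base axis. Payload 6.4 kg.
Tool frame: the origin (TCP) lies on the centre line of the jaws, within the pads' length; the fingertips stand 14 mm ahead of it and the grasp point (between the pads) lies 5 mm behind it; z points along the fingers, y is the direction in which the jaws open and shut (so a half turn about z gives the same grasp; the last joint's range is limited). The gripper opens to 85 mm and grips with 20 to 120 N. Pads are 22 mm wide; open, the fingers measure 114 mm over their backs; the gripper's body (76 mm by 85 mm) begins 54 mm behind the grasp point. The pads swing forward as they close: fully open they stand 13 mm farther back than shut.
Start: joints at [-1.496, 0.181, 1.607, -0, 1.354, -0.206], TCP at [0.159, -0.552, 0.22] pointing down, gripper open.
Joint ranges: [-2.99, 2.99], [-0.89, 2.07], [0.3, 2.58], [-1.14, 4.28], [0, 2.63], [-3.12, 3.12]. Speed limits (rad/s): [2.57, 2.57, 3.01, 3.14, 3.14, 3.14].

INTERFACE

Orientations are given as a unit quaternion [w, x, y, z].
In Python, from bench import * gives the robot as it stands.
- The arm moves only by the tool servo_tool, never from a script. Its argument "plan" is a list that holds one entry, the list of rows, each a list of 5 numbers: the shift along the world's x, y, z in m, then the turn about the world's z in rad, then the gripper command: -1 is shut, 1 is fully open, values between are in proportion. In form: [[[tx, ty, tz, roll, claw], ...]]. A call has 1 to 8 rows; each row shifts and turns the commanded pose from where the row before left it; what a row does not reach is not made up. A row lasts 1/10 s, in which the tool goes at most 50 mm and 8.59 degrees, less where a joint would pass 70% of its speed; a pose out of reach is approached as far as the arm can. A call with a gripper value outside its range is refused whole. The fingers move at their own pace and stop on an object; the grip force is fixed at half the most. Time passes only in rows, so rows that do not move let the fingers close. It gives the time, the measured TCP pose, the force and the opening at its end, in the units of the state.
- get_obs(): the state, without advancing time (a new reading comes with each control period).
- camera(name): name is "scene" or "top"; returns a dict with "img" (480x640x3 uint8, blue, green, red), "camera_matrix" (3x3 intrinsics, pixels), "k1" (the pictures are not rectified: a ray, as slopes to the right and down, at radius r is drawn at 1 + k1 r^2 times it, then the intrinsics apply), "rvec" (rotation vector, rad) and "tvec" (3), from world to camera coordinates, as OpenCV has them. Camera axes: x right, y down, z forward; pixel columns grow to the right and rows downward; lengths in m; the calibration is good to about 2 mm. A picture is of the moment at which its call begins. There is no depth.
- hand_in(): hands the job in, once; it reports no verdict.
Trained networks look in a picture, given as the dict that the camera call returned (one of the last four; its "shot" number tells which), for a name from the list of things; names that differ only in an ending like _2 or _b are one class to them, and where a whole thing is asked for, a point or a joint stands for the part that bears it (a point fixed in the world has none). Each returns a list of dicts, best first, with "conf" (0 to 1); they miss things now and then, are a little off and sometimes report something else, mostly with a low value. They report only what shows in the picture. A call takes as long as a camera call.
- trace(picture, thing): "mask" (480x640 bool, what is visible of it) and "rect" ([left, top, right, bottom] as shares, 0 to 1, of the picture: columns of its width, rows of its height, round what is visible of it).
- pinpoint(picture, thing): "centre" ([row, column] as shares, 0 to 1, of the picture: columns of its width, rows of its height: a listed point, or the origin of a listed thing).
The state is a dict: "time_s": time; "q": joint angles; "dq": joint speeds; "joint_efforts": joint torques, N m; "eef_pos": TCP position; "eef_rot": TCP orientation; "wrist_force": force on the tool from outside, world axes, zero at the start; "torque": the same for the moment, N m; "opening": opening from 0.0 (shut) to 1.0 (fully open).
Only numpy, scipy, OpenCV 4.12 (cv2) and the standard library are available. Lean on these libraries where they do the work, as an engineer would, in place of code of your own. Each camera call takes 0.05 s, during which the arm holds its last target.

## Working session

There is one attempt and no reset: what is moved stays moved. The work goes in short steps, Python scripts to look and compute and a tool call to move; the robot and the scene stay as the last step left them, time stands still between calls to the robot, and variables do not carry over. Pictures are saved under pics/ and viewed, and the job is handed in when it is done.

Besides the shell and the picture viewer there is one more tool, called after "Call:" by a JSON object that holds its "fn" and its "kwargs", one argument or row to a line. servo_tool: Moves the arm, as the interface text tells. Its arguments: {"type":"object","properties":{"plan":{"type":"array"}},"required":["plan"]}

```bash
ls; mkdir -p pics
cat > h.py <<'E'
from bench import *
import numpy as np, cv2
def cam(n): return camera(n)
def ray(c,px):
    K=np.array(c["camera_matrix"],float);k1=c["k1"]
    d=np.array([(px[0]-K[0,2])/K[0,0],(px[1]-K[1,2])/K[1,1]])
    u=d.copy()
    for _ in range(30): u=d/(1+k1*(u@u))
    R=cv2.Rodrigues(np.array(c["rvec"],float))[0];t=np.array(c["tvec"],float).ravel()
    o=-R.T@t; v=R.T@np.array([u[0],u[1],1.]); return o,v/np.linalg.norm(v)
def proj(c,P):
    K=np.array(c["camera_matrix"],float)
    R=cv2.Rodrigues(np.array(c["rvec"],float))[0];t=np.array(c["tvec"],float).ravel()
    p=R@np.array(P,float)+t; u=p[:2]/p[2]; u=u*(1+c["k1"]*(u@u))
    return np.array([u[0]*K[0,0]+K[0,2],u[1]*K[1,1]+K[1,2]])
def atz(c,px,z):
    o,v=ray(c,px); return o+v*(z-o[2])/v[2]
def tri(rays):
    A=np.zeros((3,3));b=np.zeros(3)
    for o,v in rays:
        M=np.eye(3)-np.outer(v,v);A+=M;b+=M@o
    p=np.linalg.solve(A,b); return p,[np.linalg.norm((np.eye(3)-np.outer(v,v))@(p-o)) for o,v in rays]
def pp(c,n):
    r=pinpoint(c,n)
    return [(np.array([q["centre"][1]*640,q["centre"][0]*480]),q["conf"]) for q in r]
def st():
    s=get_obs()
    for k in("time_s","eef_pos","eef_rot","wrist_force","torque","opening"): print(k,np.round(s[k],4))
    return s
E
python3 - <<'E'
from h import *
np.set_printoptions(precision=4,suppress=True)
cs={n:camera(n) for n in("scene","top")}
for n,c in cs.items(): cv2.imwrite(f"pics/a_{n}.png",c["img"]); print(n,ray(c,(320,240)),c["k1"])
for t in ["lock_key","key_grip","key_tip","key_rest","stand_slot","lock_slot","service_box","pepper_mid","jar_mid","spout_mid"]:
    R=[]
    for n,c in cs.items():
        r=pp(c,t); print(t,n,[(p.round(1),round(f,2)) for p,f in r[:3]])
        if r: R.append(ray(c,r[0][0]))
    if len(R)==2: print("   ",*tri(R))
st()
E
```

```text
pics
scene (array([0.2895, 0.4815, 0.7763]), array([ 0.3036, -0.568 , -0.765 ])) -0.10106706998501479
top (array([ 0.5031, -0.044 ,  0.9438]), array([ 0.0909, -0.0081, -0.9958])) 0.04839080095886237
lock_key scene [(array([285.7, 348.9]), 0.97), (array([287.3, 342.2]), 0.56)]
lock_key top [(array([196.6, 284. ]), 0.93)]
    [0.5225 0.1541 0.0228] [np.float64(0.003837332593528394), np.float64(0.0038373325935283703)]
key_grip scene [(array([286.1, 339.9]), 0.76), (array([223.1, 292.2]), 0.44)]
key_grip top [(array([193. , 280.6]), 0.59), (array([199.3, 284.1]), 0.31)]
    [0.5247 0.1527 0.0497] [np.float64(0.0007216110044764165), np.float64(0.0007216110044763465)]
key_tip scene [(array([263.7, 341.2]), 0.88)]
key_tip top [(array([184.8, 253.9]), 0.69)]
    [0.5646 0.1673 0.0348] [np.float64(0.003644299890642967), np.float64(0.0036442998906429875)]
key_rest scene [(array([291.9, 352.4]), 0.81)]
key_rest top [(array([201.3, 280.6]), 0.62), (array([188.7, 251.5]), 0.18)]
    [0.5225 0.148  0.0019] [np.float64(0.0025896318572456245), np.float64(0.0025896318572457312)]
stand_slot scene [(ar
[... 678 characters left out ...]
 237.7]), 0.72)]
    [ 0.5891 -0.0722  0.0492] [np.float64(0.0012260854281384444), np.float64(0.0012260854281385628)]
jar_mid scene [(array([378.4, 261.4]), 0.61)]
jar_mid top [(array([336.1, 316.3]), 0.67)]
    [ 0.4633 -0.0741  0.0372] [np.float64(0.0009478558313139048), np.float64(0.000947855831313929)]
spout_mid scene [(array([219.2, 289.6]), 0.89), (array([389.7, 205.6]), 0.37)]
spout_mid top [(array([218.7, 187.2]), 0.88)]
    [0.6811 0.1158 0.0341] [np.float64(0.004653062319756237), np.float64(0.00465306231975612)]
time_s 1.1
eef_pos [ 0.1594 -0.5525  0.2205]
eef_rot [-0.      0.9902  0.1399  0.    ]
wrist_force [ 1.     -0.5426  0.8938]
torque [ 0.0257 -0.0118  0.0617]
opening 0.9987
```

View pics/a_scene.png

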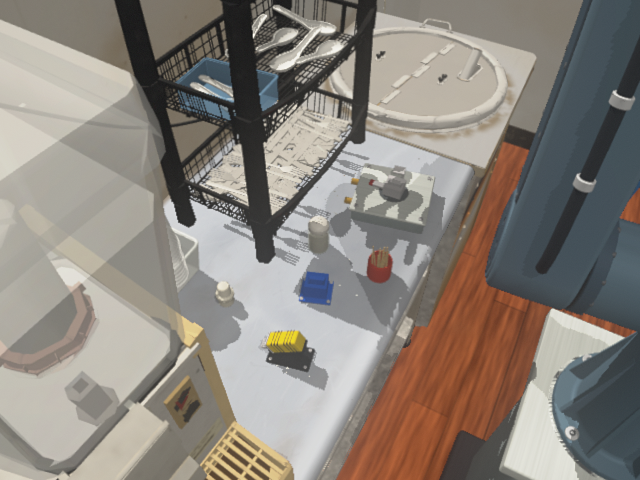

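View pics/a_top.png

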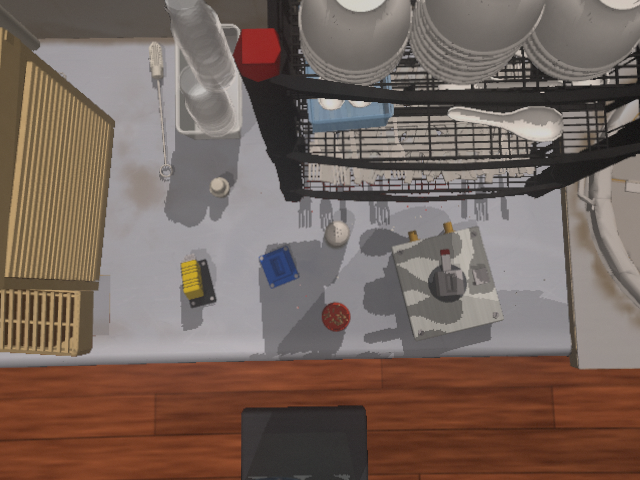

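The arm is out of the way. The key is at the left (top ~(193,281)), the stand in the middle (280,267) and the lock on the right (447,285), with its tongue pointing up in the image. I'll zoom in for orientations.

Run:
```python
from h import *
import pickle
np.set_printoptions(precision=4,suppress=True)
cs={n:camera(n) for n in("scene","top")}
pickle.dump(cs,open("c0.pkl","wb"))
def crop(c,x0,y0,w,h,s): return cv2.resize(c["img"][y0:y0+h,x0:x0+w],None,fx=s,fy=s,interpolation=cv2.INTER_CUBIC)
t=cs["top"];s=cs["scene"]
a=np.hstack([crop(t,170,245,60,70,6),crop(t,250,235,60,70,6)])
b=crop(t,385,215,125,125,4.8)
cv2.imwrite("pics/b1.png",a);cv2.imwrite("pics/b2.png",b)
cv2.imwrite("pics/b3.png",np.hstack([crop(s,250,320,75,60,5),crop(s,290,255,75,60,5)]));cv2.imwrite("pics/b4.png",crop(s,335,155,110,85,7))
for n in ["lock_key","key_rest","stand_slot"]:
    for k,c in cs.items():
        r=trace(c,n)
        if r and r[0]["mask"].any():
            m=r[0]["mask"]; ys,xs=np.where(m); print(n,k,m.sum(),xs.min(),xs.max(),ys.min(),ys.max(),r[0]["conf"])
```

```text
lock_key scene 869 261 306 330 352 0.56
lock_key top 781 181 202 254 299 0.7
key_rest scene 748 266 313 342 371 0.82
key_rest top 521 190 214 261 307 0.64
stand_slot scene 922 299 333 272 304 0.56
stand_slot top 1042 260 298 247 287 0.58
```

View pics/b1.png

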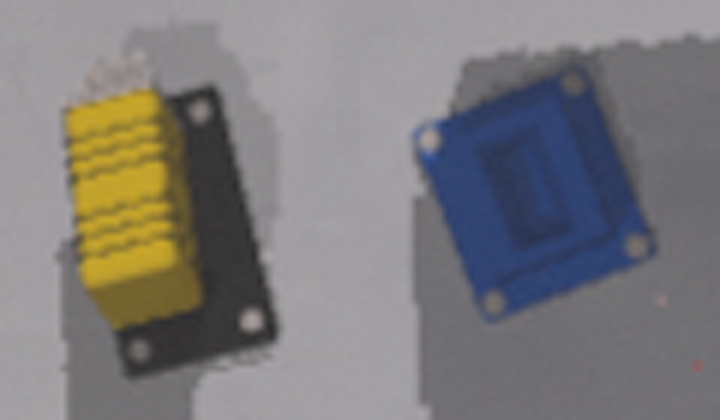

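View pics/b2.png

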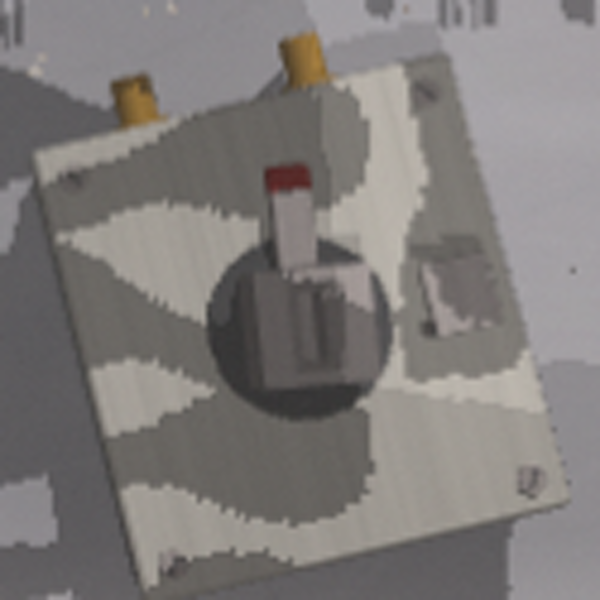

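View pics/b3.png

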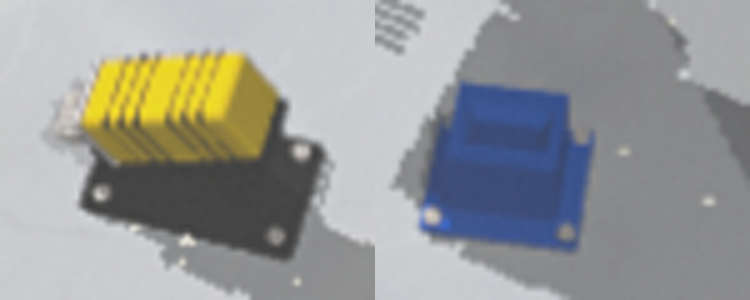

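View pics/b4.png

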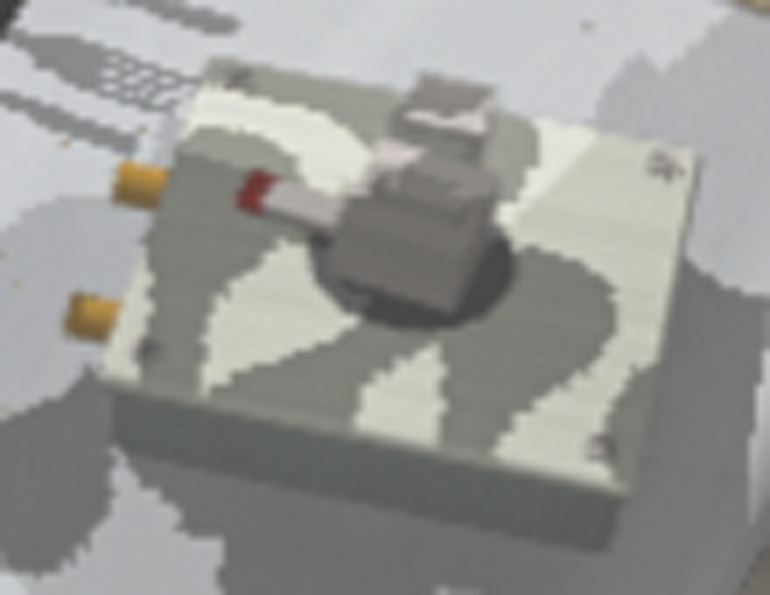

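Run:
```python
from h import *
import pickle
np.set_printoptions(precision=4,suppress=True)
cs=pickle.load(open("c0.pkl","rb"));t=cs["top"];s=cs["scene"]
B2=lambda x,y:(385+x/4.8-.5,215+y/4.8-.5)
K1=lambda x,y:(170+x/6-.5,245+y/6-.5)
S1=lambda x,y:(250+(x-360)/6-.5,235+y/6-.5)
def P(f,pts,z): return np.array([atz(t,f(*p),z)[:2] for p in pts])
def yaw(a,b): d=a-b; return np.arctan2(d[1],d[0])
b=P(B2,[(35,152),(450,57),(568,503),(147,598)],.040); print("box corners",b,"c",b.mean(0),"yaw",yaw(b[0],b[3]),yaw(b[1],b[2]),"perp",yaw(b[0],b[1])-np.pi/2,yaw(b[3],b[2])-np.pi/2)
g=P(B2,[(289,168),(296,265)],.048); print("tongue",g,yaw(g[0],g[1]))
sl=P(B2,[(318,283),(320,365)],.0645);print("slot",sl,sl.mean(0),yaw(*sl))
pl=P(B2,[(245,278),(375,262),(388,372),(262,388)],.0645);print("plug",pl.mean(0),yaw(pl[0],pl[3]),yaw(pl[1],pl[2]))
k=P(K1,[(200,110),(250,320),(139,349)],.005);print("rest screws",k,yaw(k[0],k[1]),yaw(k[2],k[1])-np.pi/2)
e=P(K1,[(66,110),(160,92)],.055); print("grip top front",e,yaw(e[0],e[1])-np.pi/2)
e=P(K1,[(88,272),(185,245)],.07);print(" rear",e,yaw(e[0],e[1])-np.pi/2)
f=P(S1,[(430,138),(573,83),(636,245),(494,303)],.006);print("stand",f,f.mean(0),yaw(f[0],f[3]),yaw(f[1],f[2]),yaw(f[0],f[1])-np.pi/2,yaw(f[3],f[2])-np.pi/2)
f=P(S1,[(482,147),(540,124),(575,225),(520,247)],.044);print("slot",f,f.mean(0),yaw(f[0],f[3]),yaw(f[1],f[2]))
f=P(S1,[(452,130),(545,95),(607,232),(505,272)],.044);print("blocktop",f,f.mean(0),yaw(f[0],f[3]),yaw(f[1],f[2]))
for z in(.038,.044): print(z,atz(t,(278.8,267.9),z),atz(s,(315.5,275.5),z))
```

```text
box corners [[ 0.5731 -0.1671]
 [ 0.6023 -0.3071]
 [ 0.4532 -0.3384]
 [ 0.4244 -0.1989]] c [ 0.5133 -0.2529] yaw 0.2105171786238407 0.20648936584364255 perp 0.20526753647287999 0.20353336403195565
tongue [[ 0.5654 -0.25  ]
 [ 0.5332 -0.2509]] 0.028403022972506953
slot [[ 0.5266 -0.254 ]
 [ 0.5001 -0.2534]] [ 0.5133 -0.2537] -0.020746299811407215
plug [ 0.5131 -0.2532] 0.11070436443317826 0.06999620065855562
rest screws [[0.5545 0.1458]
 [0.4958 0.132 ]
 [0.4885 0.1627]] 0.23123594455508936 0.23350918575471868
grip top front [[0.5525 0.171 ]
 [0.5567 0.1462]] 0.16902629555327398
 rear [[0.5096 0.1616]
 [0.516  0.1365]] 0.2505374794487958
stand [[ 0.5613  0.0478]
 [ 0.5759  0.0076]
 [ 0.5302 -0.0093]
 [ 0.5149  0.0305]] [0.5456 0.0191] 0.35698298082757923 0.3536931560338749 0.3477002526775015 0.3665925792210105
slot [[0.5562 0.0301]
 [0.5621 0.0145]
 [0.5348 0.0055]
 [0.5292 0.0203]] [0.5456 0.0176] 0.34891207471320057 0.31780297502710103
blocktop [[ 0.5609  0.0381]
 [ 0.5698  0.013 ]
 [ 0.5327 -0.003 ]
 [ 0.5226  0.0244]] [0.5465 0.0182] 0.3436182284632492 0.4082679872861352
0.038 [0.5418 0.0163 0.038 ] [0.5498 0.0104 0.038 ]
0.044 [0.5416 0.0159 0.044 ] [0.5477 0.0142 0.044 ]
```

Run:
```python
from h import *
import pickle
np.set_printoptions(precision=4,suppress=True)
cs=pickle.load(open("c0.pkl","rb"));t=cs["top"];s=cs["scene"]
for n,a,b in [("grate+x",(92,291),(235,422)),("grate-x",(92,353),(293,462)),("cabtop +x",(114,125),(163,190)),("cab near",(105,280),(232,440)),("rackpost",(290,198),(262,262)),("rack shelf corner front",(300,190),(262,215)),("rackpost R",(535,195),(360,140)),
 ("stand block top -x+y corner",(250+(505-360)/6,235+272/6),(290+(568-375)/5,255+95/5))]:
    print(n,*tri([ray(t,a),ray(s,b)]))
for z in(0,.1,.2,.3): print(z,atz(t,(110,200),z),atz(t,(290,198),z),atz(t,(300,190),z))
```

```text
grate+x [0.5138 0.3075 0.0636] [np.float64(0.0029893314662707182), np.float64(0.0029893314662705634)]
grate-x [0.4167 0.3119 0.0465] [np.float64(0.0025739523724463875), np.float64(0.0025739523724464756)]
cabtop +x [0.6869 0.1745 0.3306] [np.float64(0.006238167002300089), np.float64(0.006238167002300244)]
cab near [ 0.5298  0.3158 -0.0155] [np.float64(0.00016851150342970018), np.float64(0.00016851150342978585)]
rackpost [ 0.6684  0.0007 -0.0088] [np.float64(0.005184503211508024), np.float64(0.00518450321150803)]
rack shelf corner front [ 0.6641 -0.018   0.1095] [np.float64(0.009305978713195077), np.float64(0.009305978713195091)]
rackpost R [ 0.659  -0.4131  0.005 ] [np.float64(0.0021768565777100374), np.float64(0.00217685657770964)]
stand block top -x+y corner [0.52   0.0208 0.0749] [np.float64(0.0013160156719924617), np.float64(0.0013160156719923164)]
0 [0.665  0.3036 0.    ] [ 0.6622 -0.002   0.    ] [ 0.6756 -0.0193  0.    ]
0.1 [0.6478 0.2668 0.1   ] [ 0.6454 -0.0065  0.1   ] [ 0.6574 -0.0219  0.1   ]
0.2 [0.6307 0.2299 0.2   ] [ 0.6285 -0.0109  0.2   ] [ 0.6391 -0.0245  0.2   ]
0.3 [0.6135 0.1931 0.3   ] [ 0.6116 -0.0154  0.3   ] [ 0.6208 -0.0272  0.3   ]
```

Run:
```python
import pickle,cv2,numpy as np
cs=pickle.load(open("c0.pkl","rb"))
cv2.imwrite("pics/c1.png",cv2.resize(cs["scene"]["img"][260:480,140:340],None,fx=3.5,fy=2.7))
cv2.imwrite("pics/c2.png",cv2.resize(cs["top"]["img"][20:370,0:310],None,fx=1.7,fy=1.7))
```

```text
(no output)
```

View pics/c1.png

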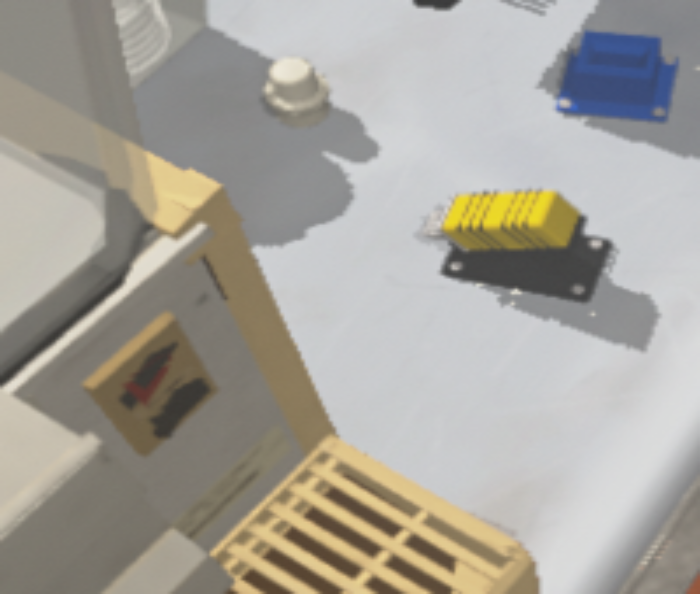

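View pics/c2.png

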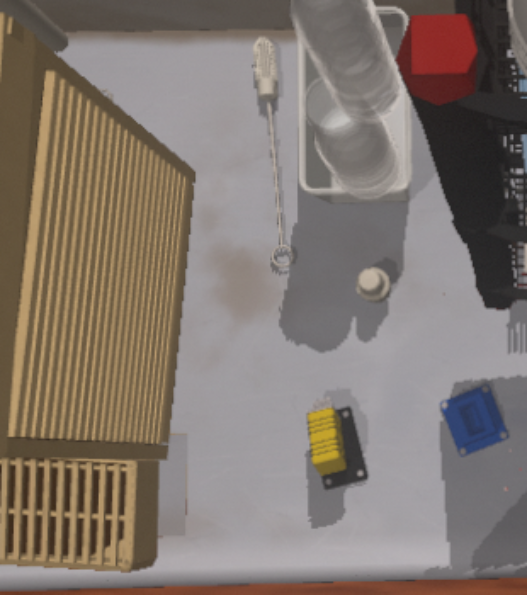

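Call:
{"fn": "servo_tool", "kwargs": {
  "plan": [
    [[0.022,0.044,0,0.149,0.4],[0.022,0.044,0,0.149,0.4],[0.022,0.044,0,0.149,0.4],[0.022,0.044,0,0.149,0.4],[0.022,0.044,0,0.149,0.4],[0.022,0.044,0,0.149,0.4],[0.022,0.044,0,0.149,0.4],[0.022,0.044,0,0.149,0.4]]
  ]
}}

```text
time_s: 2.3
eef_pos: [0.3359, -0.1988, 0.2208]
eef_rot: [0.001, 0.739, 0.674, 0.0]
wrist_force: [1.5, -0.2, 0.0]
opening: 0.702
```

Call:
{"fn": "servo_tool", "kwargs": {
  "plan": [
    [[0.022,0.044,0,0.149,0.4],[0.022,0.044,0,0.149,0.4],[0.022,0.044,0,0.149,0.4],[0.022,0.044,0,0.149,0.4],[0.023,0.044,0,0.149,0.4],[0.023,0.044,0,0.149,0.4],[0.023,0.044,0,0.149,0.4],[0.023,0.042,0,0.149,0.4]]
  ]
}}

```text
time_s: 3.1
eef_pos: [0.516, 0.1519, 0.2207]
eef_rot: [0.0, 0.233, 0.973, 0.0]
wrist_force: [0.2, -0.7, 0.6]
opening: 0.7
```

Call:
{"fn": "servo_tool", "kwargs": {
  "plan": [
    [[0,0,0,0.149,0.3],[0,0,-0.02,0.149,0.3],[0,0,-0.04,0.149,0.3],[0,0,-0.04,0.149,0.3],[0,0,0,0.11,0.3],[0,0,0,0,0.3]]
  ]
}}

```text
time_s: 3.7
eef_pos: [0.5143, 0.1495, 0.119]
eef_rot: [-0.001, -0.115, 0.993, 0.0]
wrist_force: [-0.2, 0.0, 0.5]
opening: 0.647
```

Run:
```python
from h import *
np.set_printoptions(precision=4,suppress=True)
s=st();print(s["q"]); q=s["eef_rot"];print("psi",2*np.arctan2(q[2],q[1]))
cs={n:camera(n) for n in("scene","top")}
t=cs["top"]
cv2.imwrite("pics/d.png",np.hstack([cv2.resize(cs["scene"]["img"][290:390,230:330],None,fx=4,fy=4),cv2.resize(t["img"][220:320,140:240],None,fx=4,fy=4)]))
```

```text
time_s 3.7
eef_pos [0.5143 0.1495 0.119 ]
eef_rot [-0.0015 -0.1148  0.9934  0.0001]
wrist_force [-0.187   0.0293  0.459 ]
torque [-0.0095  0.0039 -0.065 ]
opening 0.6467
[ 0.0611  0.2117  1.7912 -0.      1.1417 -1.7398]
psi 3.3716919090962483
```

View pics/d.png

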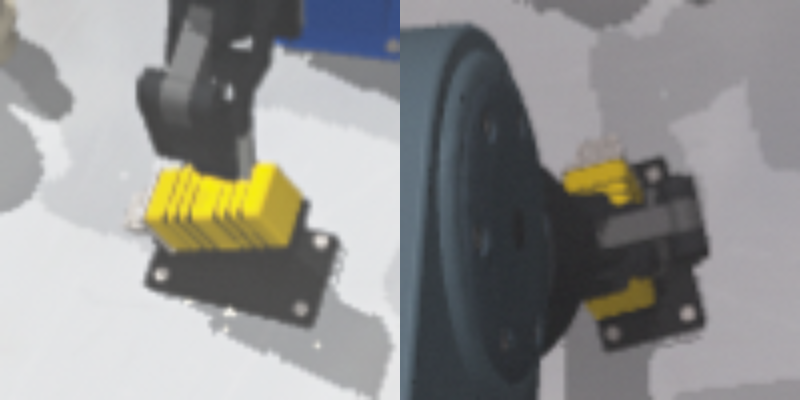

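Call:
{"fn": "servo_tool", "kwargs": {
  "plan": [
    [[0.002,0.002,-0.03,0,0.3],[0,0,-0.025,0,0.3],[0,0,-0.019,0,0.3],[0,0,0,0,0.3]]
  ]
}}

```text
time_s: 4.2
eef_pos: [0.5162, 0.1514, 0.0452]
eef_rot: [-0.001, -0.113, 0.994, 0.0]
wrist_force: [-0.8, -0.0, -0.8]
opening: 0.648
```

Run:
```python
from h import *
np.set_printoptions(precision=4,suppress=True)
s=st()
cs={n:camera(n) for n in("scene","top")}
t=cs["top"]
cv2.imwrite("pics/e.png",np.hstack([cv2.resize(cs["scene"]["img"][290:390,230:330],None,fx=4,fy=4),cv2.resize(t["img"][220:320,140:240],None,fx=4,fy=4)]))
```

```text
time_s 4.2
eef_pos [0.5162 0.1514 0.0452]
eef_rot [-0.0014 -0.1132  0.9936  0.0001]
wrist_force [-0.8119 -0.0128 -0.8345]
torque [ 0.0071 -0.01   -0.0141]
opening 0.6482
```

View pics/e.png

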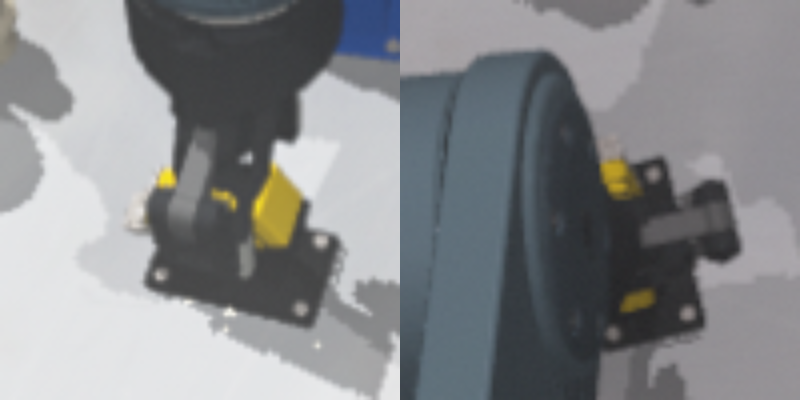

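The open jaws straddle the grip: in the scene crop the finger sits mid-grip near (190,200), with yellow showing on both sides. Next I'll close and lift.

Call:
{"fn": "servo_tool", "kwargs": {
  "plan": [
    [[0,0,0,0,-1],[0,0,0,0,-1],[0,0,0,0,-1],[0,0,0,0,-1],[0,0,0,0,-1],[0,0,0,0,-1]]
  ]
}}

```text
time_s: 4.9
eef_pos: [0.5186, 0.1517, 0.0484]
eef_rot: [0.001, -0.114, 0.993, -0.0]
wrist_force: [-1.3, -0.2, 6.0]
opening: 0.278
```

Call:
{"fn": "servo_tool", "kwargs": {
  "plan": [
    [[0,0,0.01,0,-1],[0,0,0.03,0,-1],[0,0,0.04,0,-1],[0,0,0.03,0,-1],[0,0,0,0,-1]]
  ]
}}

```text
time_s: 5.4
eef_pos: [0.521, 0.1519, 0.1626]
eef_rot: [0.005, -0.114, 0.993, -0.0]
wrist_force: [0.4, -0.2, -0.8]
opening: 0.283
```

Run:
```python
from h import *
np.set_printoptions(precision=4,suppress=True)
s=st()
cs={n:camera(n) for n in("scene","top")}
t=cs["top"]
cv2.imwrite("pics/f.png",np.hstack([cv2.resize(cs["scene"]["img"][230:350,210:330],None,fx=3.3,fy=3.3),cv2.resize(t["img"][200:320,120:240],None,fx=3.3,fy=3.3)]))
for n in("key_grip","key_tip"):
    R=[]
    for k,c in cs.items():
        r=pp(c,n); print(n,k,[(p.round(1),round(f,2)) for p,f in r[:2]])
        if r:R.append(ray(c,r[0][0]))
    if len(R)==2: print(*tri(R))
```

```text
time_s 5.4
eef_pos [0.521  0.1519 0.1626]
eef_rot [ 0.0052 -0.1143  0.9934 -0.0002]
wrist_force [ 0.3631 -0.1615 -0.769 ]
torque [ 0.0508  0.023  -0.025 ]
opening 0.2829
key_grip scene [(array([281. , 303.4]), 0.93)]
key_grip top [(array([174.5, 276.3]), 0.85)]
[0.5277 0.1543 0.1574] [np.float64(0.00044339591631547875), np.float64(0.0004433959163153599)]
key_tip scene [(array([253.5, 301.4]), 0.87)]
key_tip top [(array([177.4, 274.6]), 0.7), (array([170.4, 248.5]), 0.57)]
[0.5474 0.1612 0.1542] [np.float64(0.019346860940841117), np.float64(0.019346860940841256)]
```

View pics/f.png

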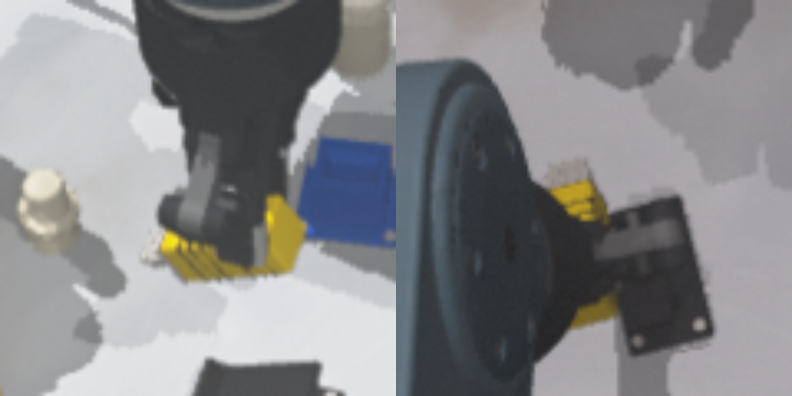

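Run:
```python
from h import *
import pickle
np.set_printoptions(precision=4,suppress=True)
cs=pickle.load(open("c0.pkl","rb"))
p,e=tri([ray(cs["top"],(170.4,248.5)),ray(cs["scene"],(253.5,301.4))]);print(p,e)
d=p-np.array([.5277,.1543,.1574]);print(d,np.linalg.norm(d),np.degrees(np.arctan2(-d[2],np.hypot(*d[:2]))),np.arctan2(d[1],d[0]))
```

```text
[0.5689 0.164  0.1449] [np.float64(0.0006805052602544425), np.float64(0.000680505260254558)]
[ 0.0412  0.0097 -0.0125] 0.04416846380741669 16.459615231427914 0.2315214378332599
```

Call:
{"fn": "servo_tool", "kwargs": {
  "plan": [
    [[-0.001,-0.01,0,-0.145,-1],[0,-0.01,0,-0.145,-1],[0,-0.01,0,-0.145,-1],[-0.001,-0.01,0,-0.145,-1],[0,-0.01,0,-0.145,-1],[-0.001,-0.007,0,-0.145,-1],[0,0,0,-0.145,-1],[0,0,-0.02,-0.145,-1]]
  ]
}}

```text
time_s: 6.5
eef_pos: [0.5159, 0.0942, 0.1376]
eef_rot: [0.002, 0.452, 0.892, 0.001]
wrist_force: [-0.3, -0.5, -1.5]
opening: 0.283
```

Call:
{"fn": "servo_tool", "kwargs": {
  "plan": [
    [[0,0,-0.02,-0.145,-1],[0,0,-0.02,-0.14,-1],[0,0,0,0,-1]]
  ]
}}

```text
time_s: 6.8
eef_pos: [0.5111, 0.0946, 0.0926]
eef_rot: [-0.003, 0.572, 0.82, -0.002]
wrist_force: [-0.5, 0.8, -1.6]
opening: 0.28
```

```bash
cat > look.py <<'E'
from h import *
import sys
np.set_printoptions(precision=4,suppress=True)
def go(name,sb,tb,pts=("key_grip","key_tip")):
    s=st();q=s["eef_rot"];psi=2*np.arctan2(q[2],q[1]);print("psi",psi,"q6",s["q"][5])
    cs={n:camera(n) for n in("scene","top")}
    ims=[]
    for n,b in(("scene",sb),("top",tb)):
        if b: x,y,w=b; ims.append(cv2.resize(cs[n]["img"][y:y+w,x:x+w],(395,395),interpolation=cv2.INTER_CUBIC))
    cv2.imwrite(f"pics/{name}.png",np.hstack(ims))
    for n in pts:
        R=[]
        for k,c in cs.items():
            r=pp(c,n); print(n,k,[(p.round(1),round(f,2)) for p,f in r[:2]])
            if r:R.append(ray(c,r[0][0]))
        if len(R)==2: print("   ",*tri(R))
    return cs
E
python3 - <<'E'
from look import *
go("g",(240,220,130),(190,200,130))
E
```

```text
time_s 6.8
eef_pos [0.5111 0.0946 0.0926]
eef_rot [-0.0034  0.5717  0.8204 -0.0021]
wrist_force [-0.5375  0.8364 -1.5514]
torque [-0.0255  0.0292  0.0196]
opening 0.2803
psi 1.924404571683168 q6 -0.39925417677785463
key_grip scene [(array([313.9, 297.8]), 0.9)]
key_grip top [(array([235.3, 285.4]), 0.51)]
    [0.5144 0.0802 0.0838] [np.float64(0.0001125891708967905), np.float64(0.0001125891708967804)]
key_tip scene [(array([317.2, 286.4]), 0.61)]
key_tip top [(array([256.3, 272.8]), 0.82)]
    [0.5301 0.0482 0.066 ] [np.float64(0.003928233103085769), np.float64(0.003928233103085633)]
```

View pics/g.png

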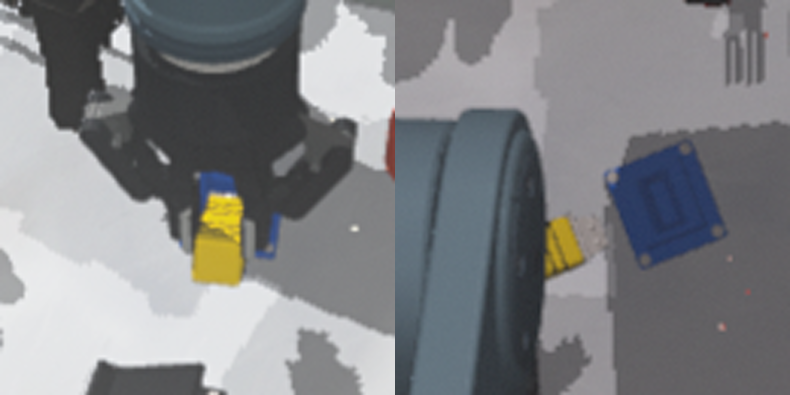

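Call:
{"fn": "servo_tool", "kwargs": {
  "plan": [
    [[0.0055,0.002,-0.016,0,-1],[0,0,-0.016,0,-1],[0,0,0,0,-1]]
  ]
}}

```text
time_s: 7.4
eef_pos: [0.5186, 0.0966, 0.0633]
eef_rot: [-0.001, 0.571, 0.821, -0.001]
wrist_force: [-0.6, 0.5, -0.4]
opening: 0.283
```

Run:
```python
from look import *
go("g2",(260,230,100),(200,210,110))
```

```text
time_s 7.4
eef_pos [0.5186 0.0966 0.0633]
eef_rot [-0.0012  0.5707  0.8212 -0.0007]
wrist_force [-0.5569  0.4506 -0.3672]
torque [0.0448 0.0561 0.0613]
opening 0.2827
psi 1.9268817363875124 q6 -0.39712937523276487
key_grip scene [(array([309.7, 306.9]), 0.65)]
key_grip top [(array([218.7, 186.9]), 0.26)]
    [0.5956 0.0924 0.0651] [np.float64(0.07557510716222847), np.float64(0.07557510716222844)]
key_tip scene [(array([312.7, 294.1]), 0.63)]
key_tip top [(array([261. , 269.6]), 0.76)]
    [0.5383 0.045  0.0322] [np.float64(0.0017322355534231497), np.float64(0.0017322355534231503)]
```

View pics/g2.png

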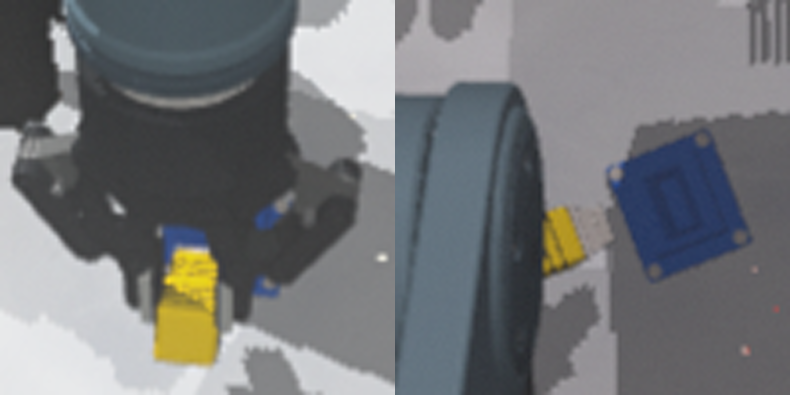

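Call:
{"fn": "servo_tool", "kwargs": {
  "plan": [
    [[0.0015,-0.004,0,0,-1],[0.0015,-0.004,0,0,-1],[0.001,-0.002,0,0,-1],[0.001,-0.002,0,0,-1],[0,0,0,0,-1]]
  ]
}}

```text
time_s: 8.2
eef_pos: [0.525, 0.0841, 0.0645]
eef_rot: [0.0, 0.571, 0.821, -0.0]
wrist_force: [-0.8, 0.4, -2.0]
opening: 0.283
```

Call:
{"fn": "servo_tool", "kwargs": {
  "plan": [
    [[0.001,-0.002,-0.001,0,-1],[0.0005,-0.002,-0.001,0,-1],[0,0,0,0,-1]]
  ]
}}

```text
time_s: 8.5
eef_pos: [0.5256, 0.0833, 0.0633]
eef_rot: [-0.002, 0.571, 0.821, 0.001]
wrist_force: [-4.9, 12.5, 11.3]
opening: 0.283
```

Call:
{"fn": "servo_tool", "kwargs": {
  "plan": [
    [[0.001,-0.003,0.003,0,-1],[0.001,-0.003,0.004,0,-1],[0,0,0,0,-1]]
  ]
}}

```text
time_s: 8.8
eef_pos: [0.5289, 0.0746, 0.07]
eef_rot: [0.001, 0.571, 0.821, 0.0]
wrist_force: [0.8, -0.7, -0.9]
opening: 0.281
```

Run:
```python
from look import *
go("g3",(260,220,100),(200,210,110))
```

```text
time_s 8.8
eef_pos [0.5289 0.0746 0.07  ]
eef_rot [0.0006 0.5709 0.821  0.0002]
wrist_force [ 0.8234 -0.7093 -0.8798]
torque [-0.0015 -0.0353  0.0022]
opening 0.2807
psi 1.9263602380710612 q6 -0.4376497244113896
key_grip scene [(array([311.2, 295.2]), 0.85)]
key_grip top []
key_tip scene [(array([313.1, 282.5]), 0.93)]
key_tip top [(array([270.3, 265. ]), 0.65)]
    [0.5456 0.0292 0.0429] [np.float64(0.0011103287887551303), np.float64(0.0011103287887551585)]
```

View pics/g3.png

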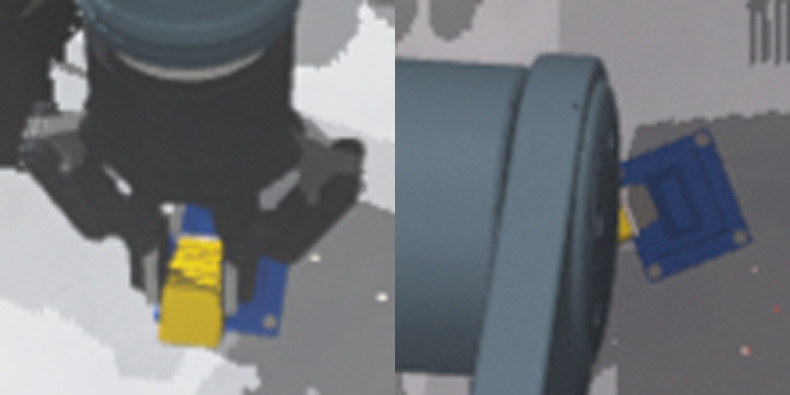

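Call:
{"fn": "servo_tool", "kwargs": {
  "plan": [
    [[-0.004,0.01,0.005,0,-1],[-0.005,0.012,0,0,-1],[0,0,-0.012,0,-1],[0,0,-0.012,0,-1],[0,0,0,0,-1]]
  ]
}}

```text
time_s: 9.6
eef_pos: [0.5172, 0.0967, 0.0479]
eef_rot: [-0.002, 0.571, 0.821, -0.001]
wrist_force: [-0.7, -0.2, -0.6]
opening: 0.282
```

Call:
{"fn": "servo_tool", "kwargs": {
  "plan": [
    [[0.002,-0.005,0,0,-1],[0.001,-0.003,0,0,-1],[0,0,0,0,-1]]
  ]
}}

```text
time_s: 9.9
eef_pos: [0.5231, 0.0877, 0.0508]
eef_rot: [0.0, 0.572, 0.821, 0.0]
wrist_force: [0.1, -0.3, -1.5]
opening: 0.277
```

Call:
{"fn": "servo_tool", "kwargs": {
  "plan": [
    [[0.001,-0.003,-0.002,0,-1],[0.001,-0.003,0,0,-1],[0,0,0,0,-1]]
  ]
}}

```text
time_s: 10.2
eef_pos: [0.5245, 0.0822, 0.0485]
eef_rot: [-0.0, 0.571, 0.821, 0.0]
wrist_force: [0.4, -0.1, -0.6]
opening: 0.281
```

Call:
{"fn": "servo_tool", "kwargs": {
  "plan": [
    [[0.001,-0.002,0,0,-1],[0.001,-0.002,0.001,0,-1],[0,0,0,0,-1]]
  ]
}}

```text
time_s: 10.5
eef_pos: [0.5253, 0.0804, 0.0494]
eef_rot: [-0.002, 0.571, 0.821, 0.001]
wrist_force: [-2.6, 8.4, 1.9]
opening: 0.285
```

Contact, at 9 N. I'll push forward and upward along the arc.

Call:
{"fn": "servo_tool", "kwargs": {
  "plan": [
    [[0.001,-0.002,0.002,0,-1],[0.001,-0.002,0.002,0,-1]]
  ]
}}

```text
time_s: 10.7
eef_pos: [0.5264, 0.0767, 0.0529]
eef_rot: [-0.003, 0.571, 0.821, 0.0]
wrist_force: [-3.1, 7.2, -1.6]
opening: 0.283
```

Call:
{"fn": "servo_tool", "kwargs": {
  "plan": [
    [[0.001,-0.002,0.002,0,-1],[0.001,-0.002,0.002,0,-1]]
  ]
}}

```text
time_s: 10.9
eef_pos: [0.5287, 0.0724, 0.057]
eef_rot: [-0.002, 0.571, 0.821, 0.0]
wrist_force: [-4.7, 7.8, 0.9]
opening: 0.281
```

Call:
{"fn": "servo_tool", "kwargs": {
  "plan": [
    [[0.001,-0.002,0.002,0,-1],[0.001,-0.002,0.002,0,-1],[0,0,0,0,-1]]
  ]
}}

```text
time_s: 11.2
eef_pos: [0.531, 0.0678, 0.0612]
eef_rot: [-0.002, 0.571, 0.821, 0.0]
wrist_force: [-3.3, 4.7, 0.6]
opening: 0.277
```

Run:
```python
from look import *
go("g4",(260,220,100),(200,210,110))
```

```text
time_s 11.2
eef_pos [0.531  0.0678 0.0612]
eef_rot [-0.0018  0.5712  0.8208  0.0001]
wrist_force [-3.2765  4.7424  0.5707]
torque [ 1.184   0.6772 -0.0576]
opening 0.2771
psi 1.925658089448495 q6 -0.4522412262196327
key_grip scene [(array([310.4, 296.6]), 0.91)]
key_grip top [(array([273.6, 267.2]), 0.19)]
    [ 0.5474  0.029  -0.0042] [np.float64(0.002601752975287748), np.float64(0.0026017529752877435)]
key_tip scene [(array([313.8, 294. ]), 0.7)]
key_tip top []
```

View pics/g4.png

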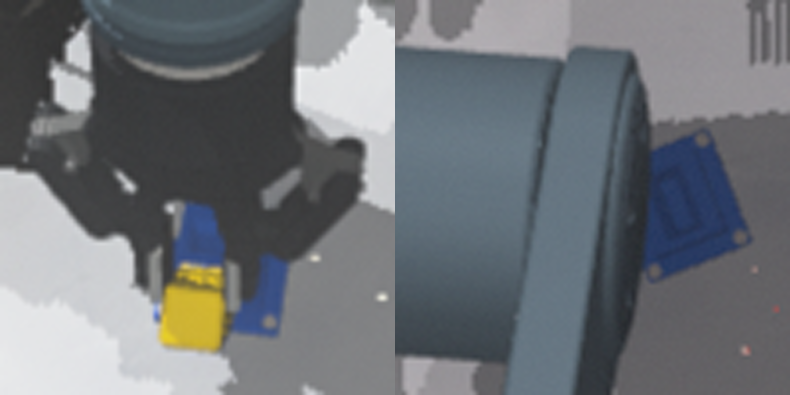

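Call:
{"fn": "servo_tool", "kwargs": {
  "plan": [
    [[0.001,-0.003,0.004,0,-1],[0.001,-0.003,0.004,0,-1],[0.001,-0.003,0.003,0,-1]]
  ]
}}

```text
time_s: 11.8
eef_pos: [0.5345, 0.0581, 0.0722]
eef_rot: [-0.001, 0.571, 0.821, -0.0]
wrist_force: [-1.8, 3.2, -3.0]
opening: 0.28
```

Call:
{"fn": "servo_tool", "kwargs": {
  "plan": [
    [[0.001,-0.003,0.003,0,-1],[0.001,-0.003,0.002,0,-1],[0,0,0,0,-1]]
  ]
}}

```text
time_s: 12.1
eef_pos: [0.5374, 0.0511, 0.0778]
eef_rot: [-0.0, 0.571, 0.821, 0.0]
wrist_force: [-2.7, 4.8, -0.9]
opening: 0.28
```

Run:
```python
from look import *
go("g5",(260,210,100),(200,210,110))
```

```text
time_s 12.1
eef_pos [0.5374 0.0511 0.0778]
eef_rot [-0.0001  0.5714  0.8207  0.    ]
wrist_force [-2.7483  4.8404 -0.9124]
torque [1.0406 0.5885 0.0213]
opening 0.2804
psi 1.925228803929741 q6 -0.47963497969750624
key_grip scene [(array([313.3, 287.5]), 0.73)]
key_grip top []
key_tip scene [(array([316.8, 291.1]), 0.6)]
key_tip top []
```

View pics/g5.png

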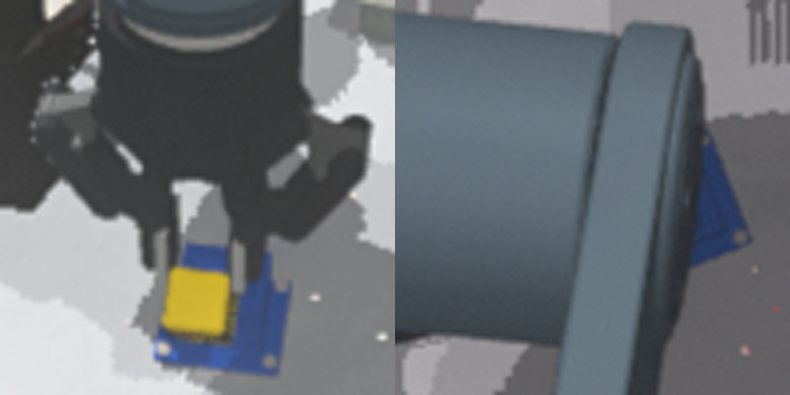

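Run:
```python
from h import *
import pickle
np.set_printoptions(precision=1,suppress=True)
c=pickle.load(open("c0.pkl","rb"))["scene"]
f=np.array([.348,-.938,0]);z=np.array([0,0,1.]);lat=np.array([.938,.348,0])
def P(p): q=proj(c,p); return q,(q-np.array([260,210]))*3.95
T=np.array([.5374,.0511,.0778])
print("grasp",P(T+.005*z),"tipfinger",P(T-.014*z),P(T-.014*z+.013*lat),P(T-.014*z-.013*lat))
for a in(60,70,80,90):
  for off in (.008,.014):
    d=np.cos(np.radians(a))*f-np.sin(np.radians(a))*z; n=np.sin(np.radians(a))*f+np.cos(np.radians(a))*z
    C=T+.005*z+off*d
    print(a,off,"tail corners",[P(C-.03*d+s*.013*lat+u*.013*n)[1] for s,u in((1,1),(-1,1),(-1,-1),(1,-1))])
```

```text
grasp (array([310.2, 279.9]), array([198.5, 276. ])) tipfinger (array([310.3, 286.4]), array([198.9, 301.6])) (array([302.8, 285.4]), array([169.1, 298. ])) (array([317.9, 287.3]), array([228.7, 305.3]))
60 0.008 tail corners [array([167. , 235.8]), array([229.1, 243.2]), array([221.1, 305.5]), array([158.7, 297.9])]
60 0.014 tail corners [array([168.4, 237.5]), array([230.1, 244.9]), array([222.1, 306.8]), array([160.2, 299.2])]
70 0.008 tail corners [array([168.8, 227.9]), array([230.6, 235.3]), array([222. , 295.4]), array([159.5, 287.8])]
70 0.014 tail corners [array([169.9, 232.1]), array([231.3, 239.5]), array([222.7, 299.2]), array([160.7, 291.7])]
80 0.008 tail corners [array([170.5, 221.5]), array([232.1, 228.8]), array([223.1, 284.8]), array([160.6, 277.2])]
80 0.014 tail corners [array([171.2, 228.1]), array([232.4, 235.3]), array([223.4, 291.1]), array([161.4, 283.5])]
90 0.008 tail corners [array([172.2, 216.7]), array([233.4, 224. ]), array([224.4, 274. ]), array([161.9, 266.5])]
90 0.014 tail corners [array([172.4, 225.4]), array([233.4, 232.6]), array([224.4, 282.5]), array([162.3, 275. ])]
```

```bash
cat > fit.py <<'E'
from h import *
import pickle
from scipy.optimize import least_squares
c=pickle.load(open("c0.pkl","rb"))["scene"]
f=np.array([.348,-.938,0]);z=np.array([0,0,1.]);lat=np.array([.938,.348,0])
def fit(T,crop,pts):
    obs=np.array(pts)/3.95+np.array(crop)
    G=np.array(T)+.005*z
    def model(p):
        a,u,v,w=p
        d=np.cos(a)*f-np.sin(a)*z; n=np.sin(a)*f+np.cos(a)*z
        C=G+u*f+v*z+w*lat
        return np.array([proj(c,C-.03*d+s*.013*lat+k*.013*n) for s,k in((1,1),(-1,1),(-1,-1),(1,-1))])
    for a0 in(.5,1.0,1.4):
        r=least_squares(lambda p:np.r_[(model(p)-obs).ravel(),0*p[0]],[a0,0,0,0])
        a,u,v,w=r.x; print("alpha",np.degrees(a).round(1),"centre fwd,up,lat mm",(np.array([u,v,w])*1e3).round(1),"cost",r.cost.round(2))
E
python3 - <<'E'
from fit import *
fit([.5374,.0511,.0778],(260,210),[(168,268),(230,272),(225,338),(163,330)])
fit([.531,.0678,.0612],(260,220),[(168,283),(226,287),(220,350),(160,345)])
fit([.5186,.0966,.0633],(260,230),[(163,308),(222,308),(215,365),(155,360)])
E
```

```text
alpha 46.5 centre fwd,up,lat mm [-5.5 -3.2 -3.4] cost 0.38
alpha 46.5 centre fwd,up,lat mm [-5.5 -3.2 -3.4] cost 0.38
alpha 46.5 centre fwd,up,lat mm [-5.5 -3.2 -3.4] cost 0.38
alpha 55.5 centre fwd,up,lat mm [ 11.1 -33.3  -1.1] cost 0.48
alpha 55.5 centre fwd,up,lat mm [ 11.1 -33.3  -1.1] cost 0.48
alpha 55.5 centre fwd,up,lat mm [ 11.1 -33.3  -1.1] cost 0.48
alpha 38.6 centre fwd,up,lat mm [ 45.4 -71.7   2.5] cost 1.24
alpha 80.5 centre fwd,up,lat mm [ 24.3 -78.    2. ] cost 1.08
alpha 80.5 centre fwd,up,lat mm [ 24.3 -78.    2. ] cost 1.08
```

Call:
{"fn": "servo_tool", "kwargs": {
  "plan": [
    [[-0.001,0.002,0.005,0,-1],[0,0,0.02,0,-1],[0,0,0.03,0,-1],[0,0,0.03,0,-1],[0,0,0,0,-1]]
  ]
}}

```text
time_s: 12.9
eef_pos: [0.5408, 0.0522, 0.1684]
eef_rot: [0.006, 0.571, 0.821, 0.002]
wrist_force: [1.5, 0.2, -0.1]
opening: 0.274
```

Run:
```python
from look import *
cs=go("g6",(260,160,110),(200,210,110))
import pickle;pickle.dump(cs,open("c6.pkl","wb"))
```

```text
time_s 12.9
eef_pos [0.5408 0.0522 0.1684]
eef_rot [0.0057 0.5711 0.8208 0.0021]
wrist_force [ 1.4611  0.1901 -0.1262]
torque [-0.0294  0.008   0.0451]
opening 0.274
psi 1.9258349285224996 q6 -0.4757756950224996
key_grip scene [(array([306.6, 254.6]), 0.55)]
key_grip top []
key_tip scene [(array([312.3, 253.2]), 0.53)]
key_tip top []
```

View pics/g6.png

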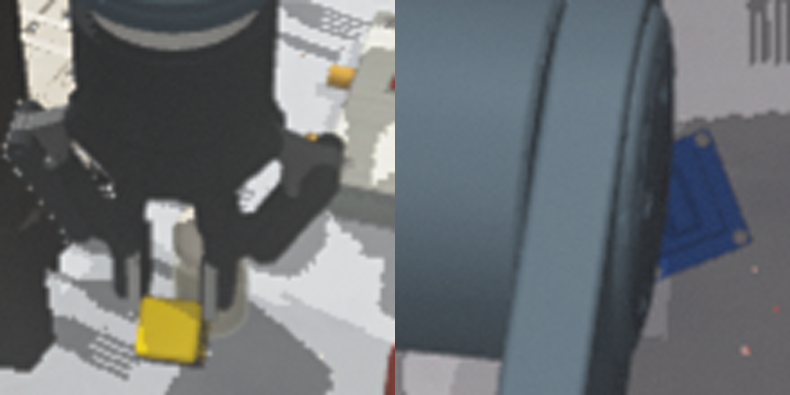

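```bash
cat > ov.py <<'E'
from h import *
import pickle
f0=lambda psi:np.array([-np.cos(psi),-np.sin(psi),0])
z=np.array([0,0,1.])
c0=pickle.load(open("c0.pkl","rb"))
def keypts(C,a,psi,off=0):
    f=f0(psi);lat=np.array([-f[1],f[0],0]) 
    d=np.cos(a)*f-np.sin(a)*z;n=np.sin(a)*f+np.cos(a)*z
    B=[C+x*d+s*lat+u*n for x in(-.03,.03) for s,u in((.013,.013),(-.013,.013),(-.013,-.013),(.013,-.013))]
    B+=[C+x*d+s*.0*lat+s*lat for x in(.03,.048) for s in(.010,-.010)]
    return B
E_=[(0,1),(1,2),(2,3),(3,0),(4,5),(5,6),(6,7),(7,4),(0,4),(1,5),(2,6),(3,7),(8,9),(8,10),(9,11),(10,11)]
def draw(im,cam,crop,sc,C,a,psi,col=(0,0,255),pads=None):
    P=[(proj(cam,p)-crop)*sc for p in keypts(C,a,psi)]
    for i,j in E_: cv2.line(im,tuple(np.int32(P[i])),tuple(np.int32(P[j])),col,1,cv2.LINE_AA)
    if pads is not None:
        f=f0(psi);lat=np.array([-f[1],f[0],0])
        for s in(.013,-.013):
            Q=[(proj(cam,pads+s*lat+u*f+w*z)-crop)*sc for u,w in((-.011,-.014),(.011,-.014),(.011,.024),(-.011,.024))]
            cv2.polylines(im,[np.int32(Q)],True,(0,255,0),1,cv2.LINE_AA)
E
python3 - <<'E'
from ov import *
ims=[]
for nm,crop,w,T,psi,hyp in [("g2",(260,230),100,[.5186,.0966,.0633],1.927,[(28,.008,0)]),("g6",(260,160),110,[.5408,.0522,.1684],1.926,[(52,.008,0),(52,.008,-.02)])]:
    im=cv2.imread(f"pics/{nm}.png")[:,:395].copy(); im=cv2.resize(im,None,fx=1.0,fy=1.0)
    T=np.array(T);sc=395/w
    for k,(a,o,e) in enumerate(hyp):
        a=np.radians(a);f=f0(psi);d=np.cos(a)*f-np.sin(a)*z;n=np.sin(a)*f+np.cos(a)*z
        draw(im,c0["scene"],np.array(crop),sc,T+.005*z+o*d+e*n,a,psi,[(0,0,255),(255,0,255)][k],T)
    ims.append(im)
cv2.imwrite("pics/ov1.png",np.hstack(ims))
E
```

```text
(no output)
```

View pics/ov1.png

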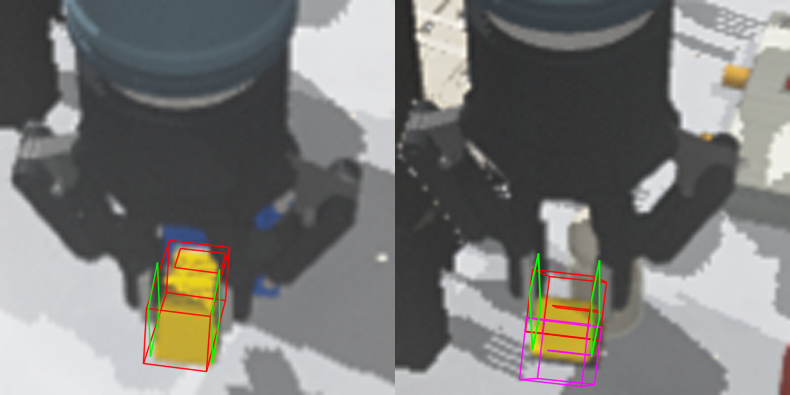

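Run:
```python
from ov import *
ims=[]
for nm,crop,sc,w,T,psi,hyp in [("f",(210,230),3.3,396,[.521,.1519,.1626],3.372,[(28,.008,0)]),("g",(240,220),395/130,395,[.5111,.0946,.0926],1.924,[(28,.008,0)]),("g5",(260,210),3.95,395,[.5374,.0511,.0778],1.925,[(52,.008,-.005)])]:
    im=cv2.imread(f"pics/{nm}.png")[:395,:w].copy()
    T=np.array(T)
    for k,(a,o,e) in enumerate(hyp):
        a=np.radians(a);f=f0(psi);d=np.cos(a)*f-np.sin(a)*z;n=np.sin(a)*f+np.cos(a)*z
        draw(im,c0["scene"],np.array(crop),sc,T+.005*z+o*d+e*n,a,psi,[(0,0,255),(255,0,255)][k],T)
    ims.append(im[80:,100:360])
cv2.imwrite("pics/ov2.png",np.hstack(ims))
```

```text
(no output)
```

View pics/ov2.png

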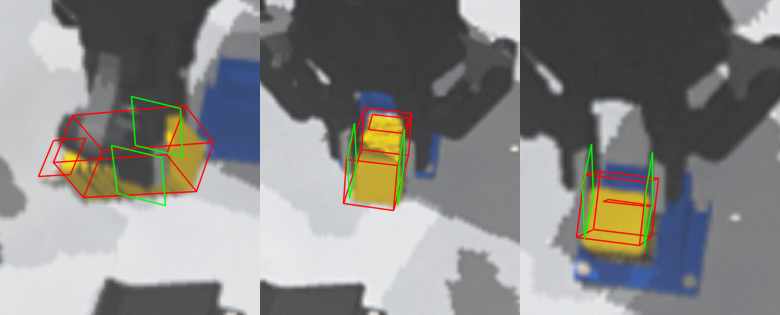

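Run:
```python
from ov import *
c6=pickle.load(open("c6.pkl","rb"))["scene"]
im=cv2.resize(c6["img"][225:275,285:335],(500,500),interpolation=cv2.INTER_CUBIC)
g5=cv2.imread("pics/g5.png")[200:360,130:270]
cv2.imwrite("pics/z6.png",np.hstack([im,cv2.resize(g5,(300,343)).copy() if False else cv2.copyMakeBorder(cv2.resize(g5,(290,331)),0,169,0,0,cv2.BORDER_CONSTANT)]))
```

```text
(no output)
```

View pics/z6.png

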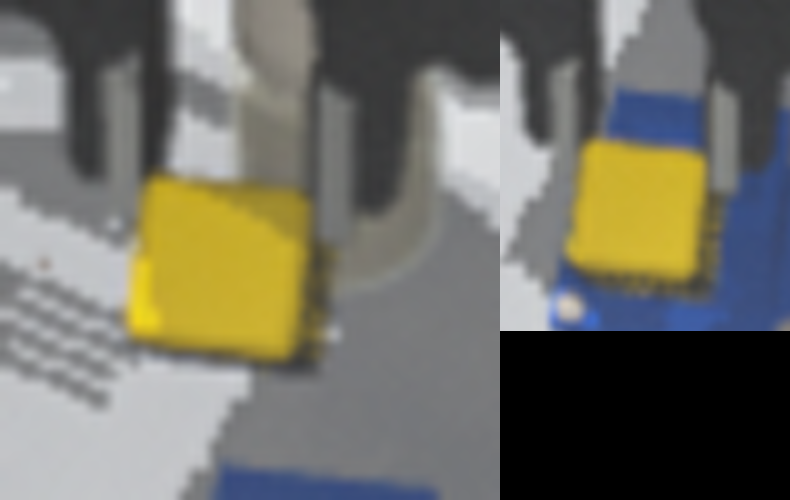

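Call:
{"fn": "servo_tool", "kwargs": {
  "plan": [
    [[0.0005,-0.019,0,0,-1],[0,0,-0.03,0,-1],[0,0,-0.03,0,-1],[0,0,0,0,-1]]
  ]
}}

```text
time_s: 13.6
eef_pos: [0.5327, 0.0348, 0.0975]
eef_rot: [-0.004, 0.571, 0.821, -0.002]
wrist_force: [-0.5, -0.5, -0.8]
opening: 0.281
```

Run:
```python
from look import *
go("h1",(265,200,100),(200,210,110),())
```

```text
time_s 13.6
eef_pos [0.5327 0.0348 0.0975]
eef_rot [-0.0044  0.5713  0.8207 -0.0023]
wrist_force [-0.4696 -0.4979 -0.8459]
torque [-0.0046  0.0219 -0.0754]
opening 0.281
psi 1.925408101498968 q6 -0.5115449402445845
```

View pics/h1.png

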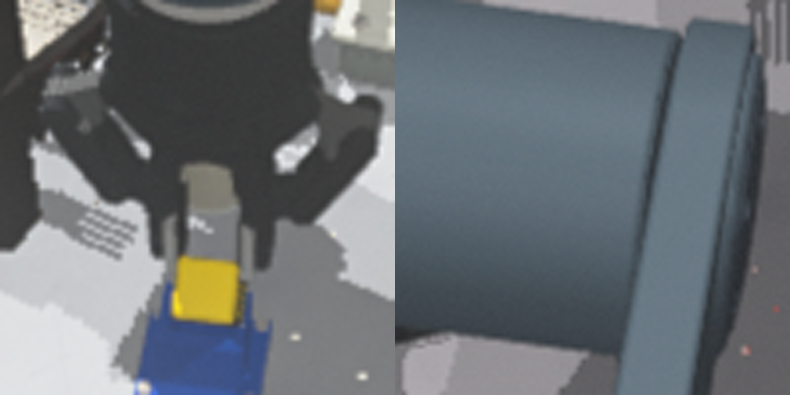

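Call:
{"fn": "servo_tool", "kwargs": {
  "plan": [
    [[0,0,0,0,-1],[0,0,0,0,-1]]
  ]
}}

```text
time_s: 13.9
eef_pos: [0.5381, 0.0344, 0.1041]
eef_rot: [0.001, 0.571, 0.821, 0.001]
wrist_force: [-0.2, -0.4, -0.7]
opening: 0.273
```

Call:
{"fn": "servo_tool", "kwargs": {
  "plan": [
    [[0.003,-0.001,-0.008,0,-1],[0,0,0,0,-1],[0,0,0,0,-1],[0,0,0,0,-1]]
  ]
}}

```text
time_s: 14.3
eef_pos: [0.5399, 0.0335, 0.0945]
eef_rot: [-0.0, 0.571, 0.821, -0.0]
wrist_force: [-0.0, -0.8, -0.3]
opening: 0.274
```

Call:
{"fn": "servo_tool", "kwargs": {
  "plan": [
    [[0,0,-0.003,0,-1],[0,0,-0.003,0,-1],[0,0,0,0,-1]]
  ]
}}

```text
time_s: 14.6
eef_pos: [0.5394, 0.0336, 0.0879]
eef_rot: [-0.001, 0.571, 0.821, -0.0]
wrist_force: [0.7, 0.6, -1.2]
opening: 0.272
```

Call:
{"fn": "servo_tool", "kwargs": {
  "plan": [
    [[0,0,-0.003,0,-1],[0,0,-0.002,0,-1],[0,0,0,0,-1]]
  ]
}}

```text
time_s: 14.9
eef_pos: [0.5395, 0.0336, 0.083]
eef_rot: [-0.0, 0.571, 0.821, -0.0]
wrist_force: [0.3, 0.2, -1.0]
opening: 0.279
```

Call:
{"fn": "servo_tool", "kwargs": {
  "plan": [
    [[0,0,-0.002,0,-1],[0,0,-0.002,0,-1],[0,0,0,0,-1]]
  ]
}}

```text
time_s: 15.2
eef_pos: [0.5396, 0.0335, 0.0791]
eef_rot: [-0.0, 0.571, 0.821, -0.0]
wrist_force: [-0.3, 0.0, -1.0]
opening: 0.278
```

Run:
```python
from look import *
go("h2",(275,215,90),(200,210,110),())
```

```text
time_s 15.2
eef_pos [0.5396 0.0335 0.0791]
eef_rot [-0.0003  0.5711  0.8209 -0.0001]
wrist_force [-0.2611  0.0204 -1.0472]
torque [-0.0429 -0.0023  0.0028]
opening 0.2781
psi 1.9258410395744305 q6 -0.5125750464808211
```

View pics/h2.png

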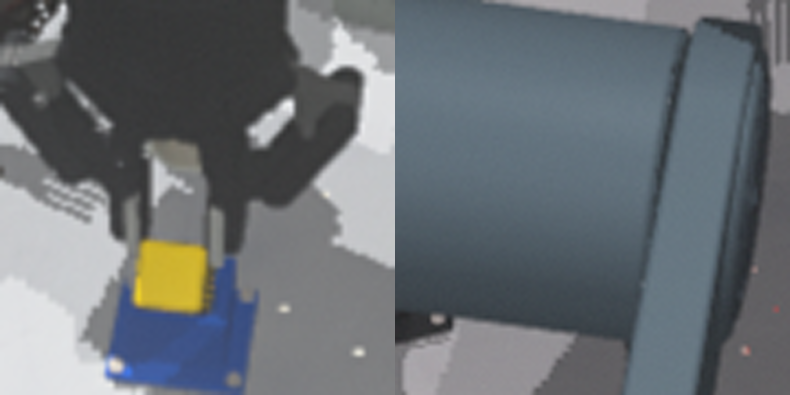

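Call:
{"fn": "servo_tool", "kwargs": {
  "plan": [
    [[0,0,-0.002,0,-1],[0,0,-0.002,0,-1],[0,0,0,0,-1]]
  ]
}}

```text
time_s: 15.6
eef_pos: [0.5403, 0.0348, 0.0772]
eef_rot: [-0.0, 0.571, 0.821, 0.001]
wrist_force: [-6.6, 6.2, 13.5]
opening: 0.277
```

Call:
{"fn": "servo_tool", "kwargs": {
  "plan": [
    [[0,0,-0.002,0,-1],[0,0,-0.002,0,-1],[0,0,0,0,-1]]
  ]
}}

```text
time_s: 15.9
eef_pos: [0.5405, 0.0367, 0.0757]
eef_rot: [-0.001, 0.571, 0.821, 0.002]
wrist_force: [-13.1, 13.8, 34.4]
opening: 0.272
```

Call:
{"fn": "servo_tool", "kwargs": {
  "plan": [
    [[-0.002,0.002,0.006,0,-1],[-0.001,0.001,0,0,-1],[0,0,0,0,-1]]
  ]
}}

```text
time_s: 16.2
eef_pos: [0.5366, 0.0365, 0.0772]
eef_rot: [-0.0, 0.571, 0.821, -0.0]
wrist_force: [0.1, -0.4, -1.7]
opening: 0.276
```

Call:
{"fn": "servo_tool", "kwargs": {
  "plan": [
    [[0,0,-0.002,0,-1],[0,0,-0.002,0,-1],[0,0,0,0,-1]]
  ]
}}

```text
time_s: 16.5
eef_pos: [0.5366, 0.0364, 0.0729]
eef_rot: [-0.0, 0.571, 0.821, -0.0]
wrist_force: [-0.0, -0.3, -1.3]
opening: 0.276
```

Free at a lower height than before. I'll keep going down.

Call:
{"fn": "servo_tool", "kwargs": {
  "plan": [
    [[0,0,-0.002,0,-1],[0,0,-0.002,0,-1],[0,0,0,0,-1]]
  ]
}}

```text
time_s: 16.8
eef_pos: [0.5377, 0.0372, 0.0717]
eef_rot: [0.0, 0.571, 0.821, 0.001]
wrist_force: [-6.1, 5.3, 19.0]
opening: 0.275
```

Run:
```python
from look import *
cs=go("h3",(275,225,80),(200,210,110),())
```

```text
time_s 16.8
eef_pos [0.5377 0.0372 0.0717]
eef_rot [0.0001 0.5712 0.8208 0.0008]
wrist_force [-6.1067  5.2681 18.9776]
torque [ 0.8908  1.2324 -0.1233]
opening 0.2752
psi 1.9255377041799564 q6 -0.5076661447688412
```

View pics/h3.png

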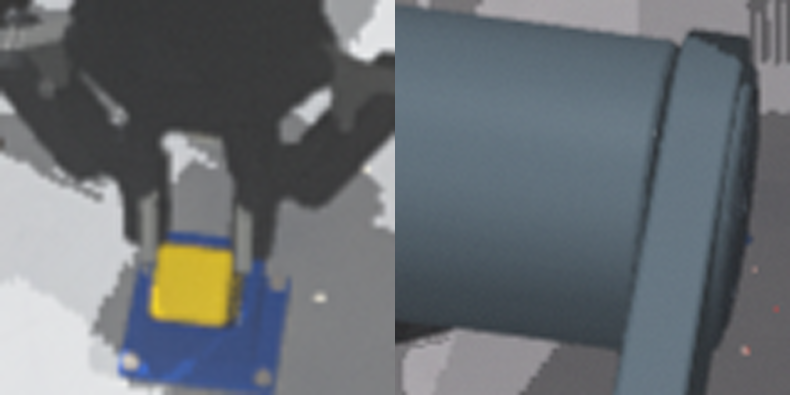

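Call:
{"fn": "servo_tool", "kwargs": {
  "plan": [
    [[-0.002,0.002,0.002,0,-1],[0,0,-0.002,0,-1],[0,0,-0.002,0,-1],[0,0,0,0,-1]]
  ]
}}

```text
time_s: 17.3
eef_pos: [0.5364, 0.039, 0.0709]
eef_rot: [0.001, 0.571, 0.821, 0.001]
wrist_force: [-8.9, 3.4, 30.0]
opening: 0.28
```

Call:
{"fn": "servo_tool", "kwargs": {
  "plan": [
    [[0.001,-0.002,0.002,0,-1],[0.001,-0.003,0.001,0,-1],[0.001,-0.003,0.001,0,-1],[0,0,0,0,-1]]
  ]
}}

```text
time_s: 17.7
eef_pos: [0.5386, 0.0319, 0.0732]
eef_rot: [-0.0, 0.571, 0.821, 0.001]
wrist_force: [-4.9, 8.0, 17.7]
opening: 0.279
```

Call:
{"fn": "servo_tool", "kwargs": {
  "plan": [
    [[0.001,-0.003,0.001,0,-1],[0.001,-0.003,0.001,0,-1],[0,0,0,0,-1]]
  ]
}}

```text
time_s: 18.0
eef_pos: [0.5405, 0.0256, 0.0741]
eef_rot: [-0.0, 0.571, 0.821, 0.001]
wrist_force: [-1.2, 6.0, 8.0]
opening: 0.27
```

Run:
```python
from look import *
cs=go("h4",(275,215,90),(200,210,110),())
```

```text
time_s 18.0
eef_pos [0.5405 0.0256 0.0741]
eef_rot [-0.0002  0.5713  0.8207  0.0013]
wrist_force [-1.2321  5.9955  7.975 ]
torque [ 1.3105  0.2085 -0.0014]
opening 0.2705
psi 1.9252927260018244 q6 -0.5295978884195508
```

View pics/h4.png

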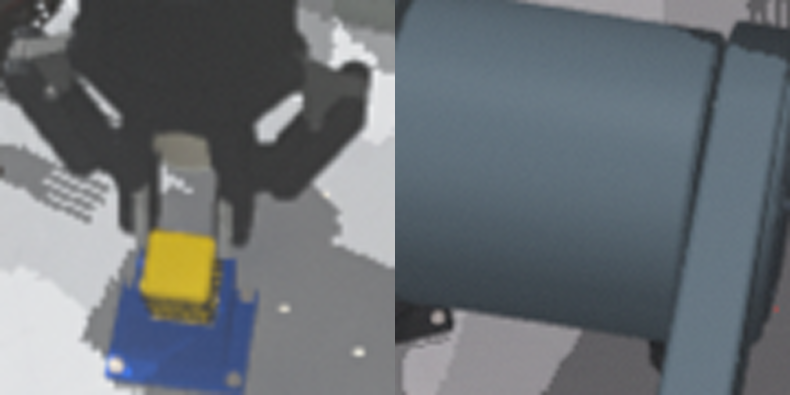

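Call:
{"fn": "servo_tool", "kwargs": {
  "plan": [
    [[0.001,-0.003,0,0,-1],[0.001,-0.003,0,0,-1],[0,0,0,0,-1]]
  ]
}}

```text
time_s: 18.4
eef_pos: [0.5423, 0.0192, 0.0739]
eef_rot: [-0.0, 0.571, 0.821, 0.001]
wrist_force: [-1.6, 3.2, 6.8]
opening: 0.269
```

Run:
```python
from look import *
cs=go("h5",(275,215,90),(200,210,110),())
```

```text
time_s 18.4
eef_pos [0.5423 0.0192 0.0739]
eef_rot [-0.0002  0.5713  0.8207  0.0009]
wrist_force [-1.612   3.1673  6.807 ]
torque [ 0.9771  0.2137 -0.0457]
opening 0.2686
psi 1.9253440571853242 q6 -0.5400760943443873
```

View pics/h5.png

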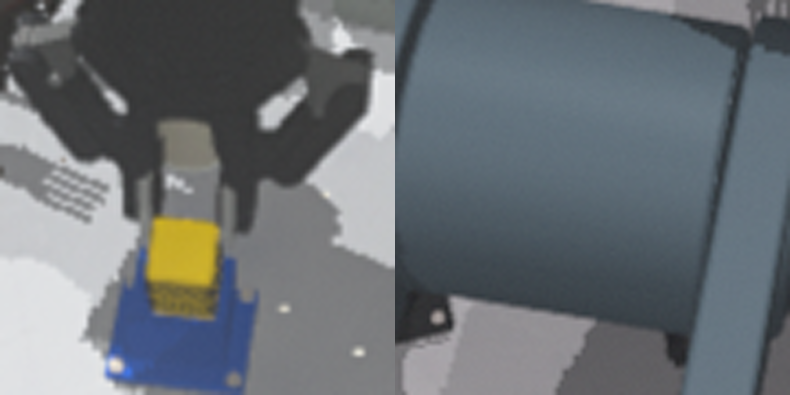

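Run:
```python
from ov import *
im0=cv2.imread("pics/h5.png")[:,:395]
ims=[]
for (a,C) in [(90,[.5458,.0185,.074]),(75,None),(70,None)]:
    im=im0.copy(); psi=1.926;sc=395/90
    ar=np.radians(a);f=f0(psi);d=np.cos(ar)*f-np.sin(ar)*z
    if C is None: C=np.array([.5458,.0185,.036])+.002*f-.048*d
    draw(im,c0["scene"],np.array((275,215)),sc,np.array(C),ar,psi)
    ims.append(im[100:,60:320])
cv2.imwrite("pics/ov3.png",np.hstack(ims))
```

```text
(no output)
```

View pics/ov3.png

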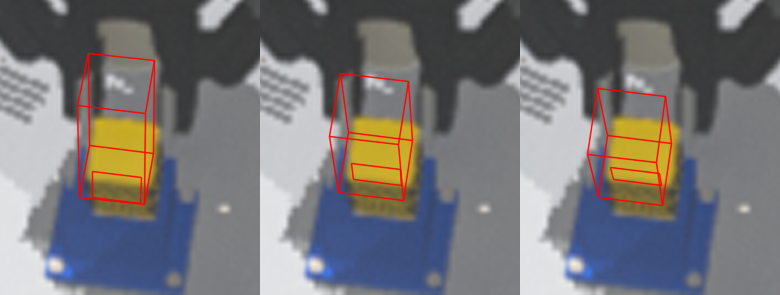

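Run:
```python
from ov import *
np.set_printoptions(precision=4,suppress=True)
c=c0["scene"];S=np.array([.5458,.0185])
X=np.array([.938,.348]);Y=np.array([-.348,.938])
def sh(p,zz):
    q=atz(c,(275+p[0]/4.39,215+p[1]/4.39),zz)[:2]-S; return np.array([q@X,q@Y])*1e3
for zz in(.03,.038,.044,.05): print("underside bottom edge",zz,sh((155,312),zz),sh((217,318),zz))
for zz in(.07,.08,.09,.1): print("tail near edge",zz,sh((149,278),zz),sh((215,285),zz)," far",sh((155,217),zz),sh((220,222),zz))
# stand corners in scene from c0 b3: block top
for p,zz in [((458-375,82),.044),((568-375,95),.044),((548-375,155),.044),((458-375,148),.044)]:
    q=atz(c,(290+p[0]/5,255+p[1]/5),zz)[:2]-S; print("b3",np.array([q@X,q@Y])*1e3)
for p in [(432-375,215),(567-375,233)]:
    q=atz(c,(290+p[0]/5,255+p[1]/5),.006)[:2]-S; print("foot screws",np.array([q@X,q@Y])*1e3)
```

```text
underside bottom edge 0.03 [7.5518 9.6315] [-17.8041   8.872 ]
underside bottom edge 0.038 [ 6.621 15.14 ] [-18.4631  14.3886]
underside bottom edge 0.044 [ 5.9229 19.2713] [-18.9573  18.5261]
underside bottom edge 0.05 [ 5.2248 23.4027] [-19.4516  22.6636]
tail near edge 0.07 [ 7.6896 21.5996] [-18.2041  21.1471]  far [ 9.9771 -8.2606] [-15.958   -9.5794]
tail near edge 0.08 [ 6.4583 28.7057] [-19.0688  28.2596]  far [ 8.7134 -0.7317] [-16.8545  -2.0318]
tail near edge 0.09 [ 5.2269 35.8118] [-19.9335  35.3721]  far [7.4497 6.7972] [-17.751    5.5157]
tail near edge 0.1 [ 3.9956 42.9179] [-20.7982  42.4846]  far [ 6.1859 14.3261] [-18.6475  13.0633]
b3 [ 17.4179 -11.3461]
b3 [-22.3459 -11.4029]
b3 [-18.8335  15.4531]
b3 [12.8476 17.1235]
foot screws [22.2557 21.4484]
foot screws [-27.1345  21.9689]
```

Call:
{"fn": "servo_tool", "kwargs": {
  "plan": [
    [[0.002,-0.001,0,0,-1],[0.002,-0.001,0,0,-1],[0.001,-0.003,0,0,-1],[0,0,0,0,-1]]
  ]
}}

```text
time_s: 18.9
eef_pos: [0.5463, 0.0143, 0.0731]
eef_rot: [-0.001, 0.571, 0.821, 0.0]
wrist_force: [-1.2, 5.0, 3.4]
opening: 0.27
```

Run:
```python
from look import *
cs=go("h6",(275,215,90),(200,210,110),())
```

```text
time_s 18.9
eef_pos [0.5463 0.0143 0.0731]
eef_rot [-0.0011  0.5713  0.8207  0.0003]
wrist_force [-1.1864  5.0046  3.4444]
torque [1.0828 0.3753 0.0112]
opening 0.2703
psi 1.9253858500154124 q6 -0.5474616107761004
```

View pics/h6.png

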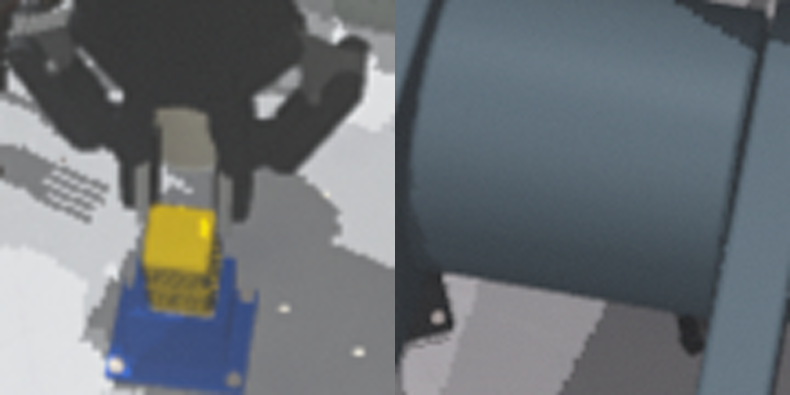

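Call:
{"fn": "servo_tool", "kwargs": {
  "plan": [
    [[0.001,-0.003,0,0,-1],[0.001,-0.003,0,0,-1],[0,0,0,0,-1]]
  ]
}}

```text
time_s: 19.3
eef_pos: [0.5484, 0.0077, 0.0728]
eef_rot: [-0.001, 0.571, 0.821, -0.0]
wrist_force: [0.3, 4.2, -1.3]
opening: 0.269
```

Run:
```python
from look import *
cs=go("h7",(275,215,90),(200,210,110),())
```

```text
time_s 19.3
eef_pos [0.5484 0.0077 0.0728]
eef_rot [-0.0006  0.5712  0.8208 -0.0001]
wrist_force [ 0.2701  4.2103 -1.2576]
torque [0.8416 0.1612 0.0089]
opening 0.2692
psi 1.9256180574394044 q6 -0.5576108311149742
```

View pics/h7.png

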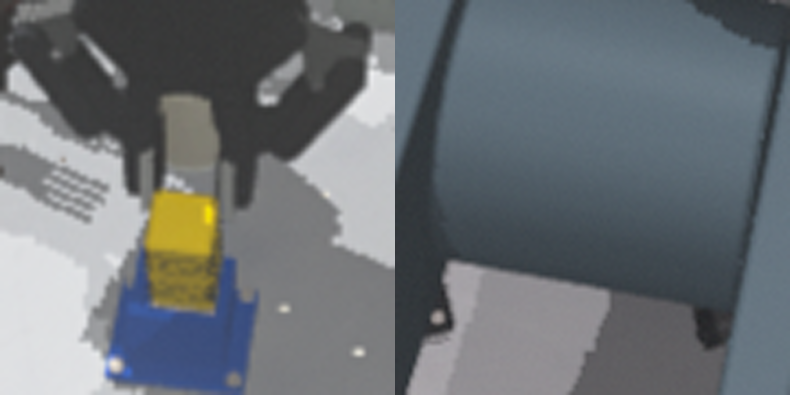

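```bash
cat > est.py <<'E'
from ov import *
from scipy.optimize import least_squares
c=c0["scene"]
psi=1.926
def est(pts,crop,sc,zb=None):
    """pts: tail far L,R ; tail near L,R ; underside bottom L,R"""
    obs=np.array(pts)/sc+np.array(crop)
    def mod(p):
        C=np.array([p[1],p[2],p[3]]);K=keypts(C,p[0],psi)
        return np.array([proj(c,K[i]) for i in(0,1,3,2,7,6)])
    def r(p): return (mod(p)-obs).ravel()
    s=least_squares(r,[1.2,.546,.03,.08])
    f=f0(psi);a=s.x[0];d=np.cos(a)*f-np.sin(a)*z;n=np.sin(a)*f+np.cos(a)*z
    C=s.x[1:];S=np.array([.5458,.0185,0]);X=np.array([.938,.348,0]);Y=np.array([-.348,.938,0])
    o=lambda p:np.round(np.array([(p-S)@X,(p-S)@Y,p[2]])*1e3,1)
    print("alpha",np.degrees(a).round(1),"C",o(C),"tip",o(C+.048*d),"corner",o(C+.03*d-.013*n),"rms px",np.sqrt(2*s.cost/12).round(2))
E
python3 - <<'E'
from est import *
f=395/90
est([(155,192),(217,196),(147,247),(214,255),(152,303),(216,310)],(275,215),f)
est([(149,206),(215,208),(144,262),(212,270),(148,308),(214,315)],(275,215),f)
est([(155,217),(220,222),(149,278),(215,285),(155,312),(217,318)],(275,215),f)
E
```

```text
alpha 76.3 C [ -0.3 -23.2  29.1] tip [ -0.3 -34.6 -17.5] corner [ -0.3 -17.7  -3.1] rms px 0.38
alpha 72.0 C [ -0.9 -11.4  39. ] tip [ -0.9 -26.2  -6.6] corner [-0.9 -8.3  6.5] rms px 0.54
alpha 67.8 C [ -2.6 -14.   29.9] tip [ -2.6 -32.1 -14.6] corner [ -2.6 -13.3  -2.8] rms px 0.33
```

Call:
{"fn": "servo_tool", "kwargs": {
  "plan": [
    [[0,0,0,0,-0.2],[0,0,0,0,-0.1],[0,0,0,0,0.0],[0,0,0,0,0.0]]
  ]
}}

```text
time_s: 19.8
eef_pos: [0.5492, 0.0071, 0.0737]
eef_rot: [0.0, 0.571, 0.821, -0.0]
wrist_force: [-0.2, -0.6, 0.0]
opening: 0.501
```

Run:
```python
from look import *
cs=go("i1",(275,215,90),(200,210,110),())
```

```text
time_s 19.8
eef_pos [0.5492 0.0071 0.0737]
eef_rot [ 0.0004  0.5712  0.8208 -0.    ]
wrist_force [-0.1803 -0.5808  0.0359]
torque [-0.0347 -0.0746  0.018 ]
opening 0.5009
psi 1.9256796497484372 q6 -0.5575807479089673
```

View pics/i1.png

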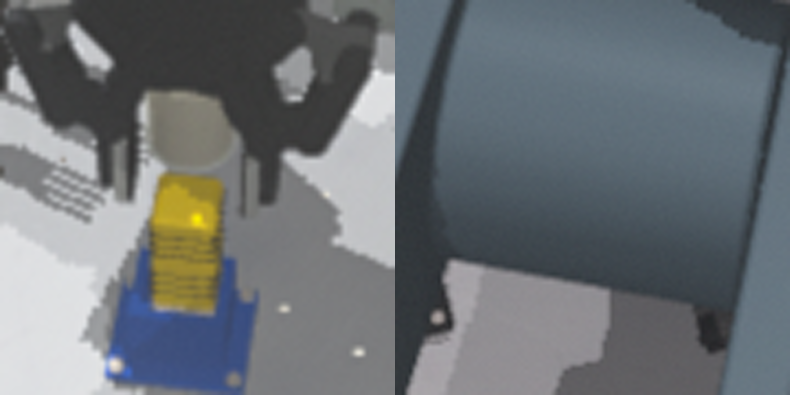

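Run:
```python
from est import *
from est import c0
sc=395/90
est([(162,172),(223,178),(153,220),(217,228),(153,302),(216,310)],(275,215),sc)
im=cv2.imread("pics/i1.png")[:,:395].copy()
draw(im,c0["scene"],np.array((275,215)),sc,np.array([.5458,.0185,.074])+.0025*np.array([-.938,-.348,0]),np.pi/2,1.926)
draw(im,c0["scene"],np.array((275,215)),sc,np.array([.5458,.0185,.068])+.0025*np.array([-.938,-.348,0]),np.pi/2,1.926,(255,0,255))
cv2.imwrite("pics/ov4.png",cv2.resize(im[120:350,80:300],None,fx=2.4,fy=2.4))
```

```text
alpha 88.8 C [  0.4 -36.9  17.7] tip [  0.4 -37.9 -30.3] corner [  0.4 -24.5 -12.6] rms px 0.22
```

View pics/ov4.png

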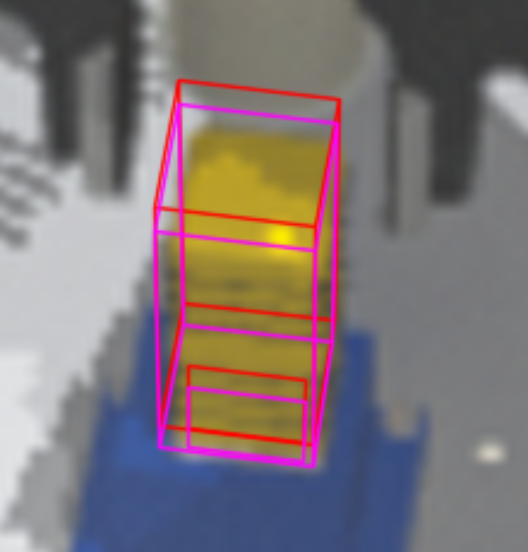

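Call:
{"fn": "servo_tool", "kwargs": {
  "plan": [
    [[0,0,0.01,0,0.0],[0,0,0.03,0,0.0],[0,0,0.03,0,0.0],[-0.004,0.011,0,0,0.0],[0,0,0,0,0.0],[0,0,0,0,0.0],[0,0,0,0,0.0]]
  ]
}}

```text
time_s: 20.6
eef_pos: [0.544, 0.0186, 0.1424]
eef_rot: [-0.001, 0.571, 0.821, -0.001]
wrist_force: [-0.3, 0.1, -0.1]
opening: 0.497
```

Run:
```python
from look import *
cs=go("i2",(275,205,100),(200,210,110),("key_grip","lock_key"))
```

```text
time_s 20.6
eef_pos [0.544  0.0186 0.1424]
eef_rot [-0.0009  0.5711  0.8209 -0.0005]
wrist_force [-0.334   0.0684 -0.1388]
torque [ 0.0072 -0.0172  0.0308]
opening 0.497
psi 1.9259903823053934 q6 -0.5389963661578973
key_grip scene [(array([319.8, 270.3]), 0.97)]
key_grip top []
lock_key scene [(array([312.7, 276.8]), 0.64)]
lock_key top []
```

View pics/i2.png

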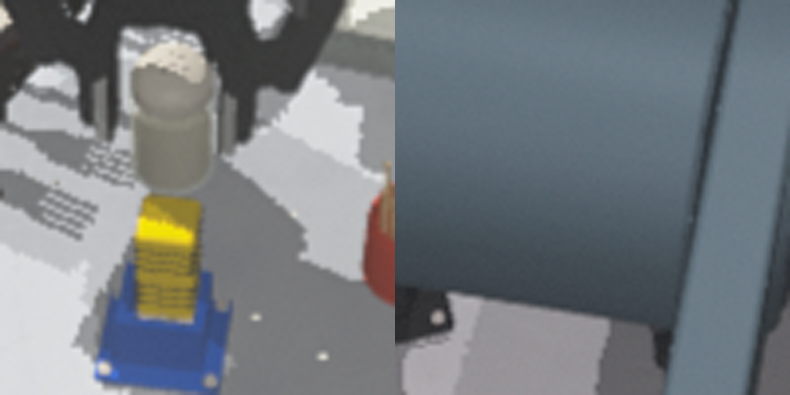

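Run:
```python
from h import *
import pickle
np.set_printoptions(precision=4,suppress=True)
c=pickle.load(open("c0.pkl","rb"))["scene"]
for zz in(.066,.07,.074): print(zz,atz(c,(319.8,270.3),zz))
# tail top corners in i2
for zz in(.098,.104):
    P=[atz(c,(275+x/3.95,205+y/3.95),zz)[:2] for x,y in((144,196),(202,200),(194,246),(137,242))]
    print(zz,np.mean(P,0),np.linalg.norm(P[0]-P[1]),np.linalg.norm(P[1]-P[2]))
```

```text
0.066 [0.5388 0.0148 0.066 ]
0.07 [0.5374 0.0175 0.07  ]
0.074 [0.536  0.0201 0.074 ]
0.098 [0.5399 0.0201] 0.025089504053082943 0.02506080103475307
0.104 [0.5377 0.0242] 0.024867555050925964 0.024839105947789694
```

Call:
{"fn": "servo_tool", "kwargs": {
  "plan": [
    [[-0.001,0,-0.025,0,0.0],[0,0,-0.025,0,0.0],[0,0,-0.015,0,0.0],[0,0,-0.005,0,0.0],[0,0,0,0,0.0],[0,0,0,0,0.0]]
  ]
}}

```text
time_s: 21.5
eef_pos: [0.5446, 0.0184, 0.0744]
eef_rot: [0.001, 0.571, 0.821, 0.0]
wrist_force: [-0.4, -0.4, 0.3]
opening: 0.501
```

Call:
{"fn": "servo_tool", "kwargs": {
  "plan": [
    [[0,0,0,0,-1],[0,0,0,0,-1],[0,0,0,0,-1],[0,0,0,0,-1],[0,0,0,0,-1]]
  ]
}}

```text
time_s: 22.0
eef_pos: [0.545, 0.0183, 0.0749]
eef_rot: [0.001, 0.571, 0.821, 0.001]
wrist_force: [-0.7, -0.6, 6.1]
opening: 0.285
```

Run:
```python
from look import *
cs=go("i3",(275,205,100),(200,210,110),())
```

```text
time_s 22.0
eef_pos [0.545  0.0183 0.0749]
eef_rot [0.0012 0.5711 0.8209 0.0005]
wrist_force [-0.7378 -0.6404  6.0957]
torque [ 0.0522  0.0885 -0.0428]
opening 0.2847
psi 1.9258191436953582 q6 -0.5391710271991349
```

View pics/i3.png

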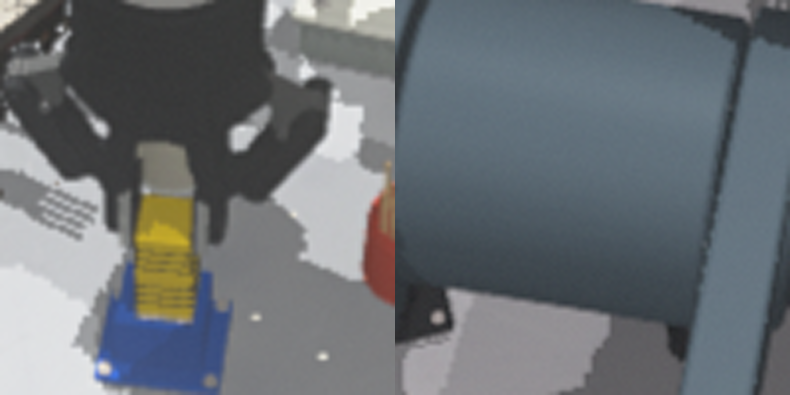

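Run:
```python
from h import *
import pickle
np.set_printoptions(precision=1,suppress=True)
c=pickle.load(open("c0.pkl","rb"))["scene"]
T=np.array([.5162,.1514,.0452]);l=np.array([-.228,.974,0]);u=np.array([.974,.228,0])
for h in(-.014,0,.01): print("e",h,[((proj(c,T+.03*l+s*u+np.array([0,0,h]))-[230,290])*4) for s in(-.011,.011)])
T=np.array([.545,.0183,.0749]);l=np.array([.938,.348,0]);u=np.array([.348,-.938,0])
for h in(-.014,-.005,0,.01,.02): print("i3",h,[((proj(c,T+k*.015*l+s*u+np.array([0,0,h]))-[275,205])*3.95) for k in(1,-1) for s in(-.011,.011)])
```

```text
e -0.014 [array([251.6, 299.7]), array([199.2, 286.1])]
e 0 [array([250.3, 283.7]), array([197.2, 270. ])]
e 0.01 [array([249.4, 272. ]), array([195.7, 258.2])]
i3 -0.014 [array([123.4, 280.8]), array([131.2, 241.3]), array([191. , 288.9]), array([197.8, 249.2])]
i3 -0.005 [array([123.1, 268.7]), array([131. , 229.1]), array([191.2, 276.8]), array([198.1, 237. ])]
i3 0 [array([122.9, 261.8]), array([130.9, 222.2]), array([191.3, 270. ]), array([198.2, 230.1])]
i3 0.01 [array([122.6, 248. ]), array([130.6, 208.2]), array([191.6, 256.2]), array([198.5, 216.1])]
i3 0.02 [array([122.2, 233.9]), array([130.3, 193.9]), array([191.9, 242.1]), array([198.9, 201.9])]
```

Call:
{"fn": "servo_tool", "kwargs": {
  "plan": [
    [[0,0,0.01,0,-1],[0,0,0.02,0,-1],[0,0,0.03,0,-1],[0,0,0.03,0,-1],[0,0,0,0,-1]]
  ]
}}

```text
time_s: 22.6
eef_pos: [0.5467, 0.0181, 0.1686]
eef_rot: [0.004, 0.571, 0.821, 0.002]
wrist_force: [0.6, 0.8, -0.8]
opening: 0.289
```

Call:
{"fn": "servo_tool", "kwargs": {
  "plan": [
    [[-0.004,-0.034,0,-0.037,-1],[-0.004,-0.034,0,-0.037,-1],[-0.004,-0.034,0,-0.037,-1],[-0.004,-0.034,0,-0.037,-1],[-0.004,-0.034,0,-0.037,-1],[-0.004,-0.034,0,-0.037,-1],[-0.004,-0.034,0,-0.037,-1],[-0.004,-0.034,0,-0.037,-1]]
  ]
}}

```text
time_s: 23.4
eef_pos: [0.5109, -0.2544, 0.1627]
eef_rot: [-0.001, 0.687, 0.727, -0.0]
wrist_force: [1.0, -0.4, -0.5]
opening: 0.285
```

Call:
{"fn": "servo_tool", "kwargs": {
  "plan": [
    [[0,0,0,0,-1],[0,0,0,0,-1],[0,0,0,0,-1]]
  ]
}}

```text
time_s: 23.7
eef_pos: [0.5115, -0.2523, 0.1629]
eef_rot: [-0.001, 0.686, 0.728, 0.0]
wrist_force: [-0.1, 0.2, -0.8]
opening: 0.287
```

Run:
```python
from look import *
cs=go("j1",(330,70,140),(400,210,120),("key_grip","key_tip","lock_slot"))
import pickle;pickle.dump(cs,open("cj1.pkl","wb"))
```

```text
time_s 23.7
eef_pos [ 0.5115 -0.2523  0.1629]
eef_rot [-0.0008  0.6856  0.7279  0.0001]
wrist_force [-0.1344  0.19   -0.8003]
torque [0.0024 0.0472 0.0085]
opening 0.2872
psi 1.6306317761861706 q6 -0.7263971049238517
key_grip scene [(array([403.4, 151.9]), 0.68)]
key_grip top [(array([469. , 283.5]), 0.76)]
    [ 0.5081 -0.2613  0.1416] [np.float64(0.0018469396291700758), np.float64(0.001846939629170113)]
key_tip scene [(array([397.5, 170.8]), 0.75), (array([396.5, 185. ]), 0.48)]
key_tip top [(array([456.4, 282.3]), 0.61)]
    [ 0.5112 -0.2545  0.0968] [np.float64(0.001258922666952261), np.float64(0.0012589226669522757)]
lock_slot scene [(array([395. , 182.8]), 0.9), (array([313.8, 232.1]), 0.47)]
lock_slot top [(array([452.3, 281.5]), 0.67)]
    [ 0.513  -0.257   0.0612] [np.float64(0.0011332336397877616), np.float64(0.0011332336397877397)]
```

View pics/j1.png

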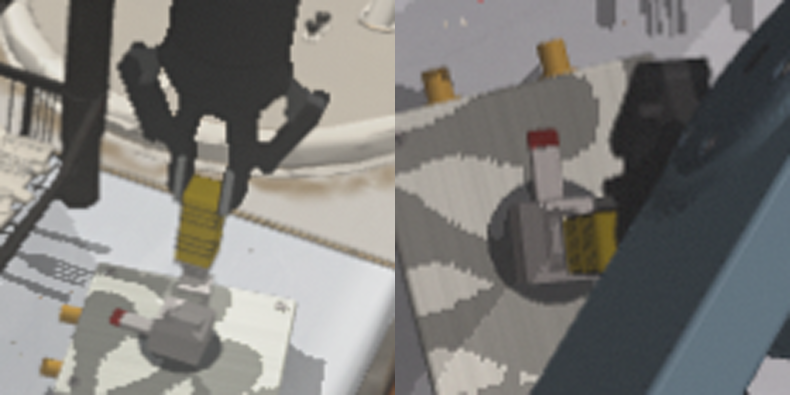

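Run:
```python
from ov import *
cs=pickle.load(open("cj1.pkl","rb"))
T=np.array([.5115,-.2523,.1629])
out=[]
for n,crop,w in(("scene",(360,110),80),("top",(430,240),60)):
    sc=500/w if n=="scene" else 290/w
    N=500 if n=="scene" else 290
    im=cv2.resize(cs[n]["img"][crop[1]:crop[1]+w,crop[0]:crop[0]+w],(N,N),interpolation=cv2.INTER_CUBIC)
    raw=im.copy()
    draw(im,cs[n],np.array(crop)-.5,sc,T+np.array([0,0,-.012]),np.pi/2,1.631)
    draw(im,cs[n],np.array(crop)-.5,sc,T+np.array([0,-.004,-.016])-np.array([0,0,0]),np.pi/2-.0,1.631,(255,0,255)) if 0 else None
    for zz in (.0645,):
        a=.06;X=np.array([np.cos(a),np.sin(a),0]);Y=np.array([-np.sin(a),np.cos(a),0]);L=np.array([.513,-.2533,zz])
        Q=[(proj(cs[n],L+p*X*.0145+q*Y*.0085)-np.array(crop)+.5)*sc for p,q in((1,1),(1,-1),(-1,-1),(-1,1))]
        cv2.polylines(im,[np.int32(Q)],True,(0,255,0),1,cv2.LINE_AA)
        Q=[(proj(cs[n],L+p*X*.019+q*Y*.019)-np.array(crop)+.5)*sc for p,q in((1,1),(1,-1),(-1,-1),(-1,1))]
        cv2.polylines(im,[np.int32(Q)],True,(255,255,0),1,cv2.LINE_AA)
    out.append(im if N==500 else np.vstack([im,raw[:210]]))
cv2.imwrite("pics/ov5.png",np.hstack(out))
```

```text
(no output)
```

View pics/ov5.png

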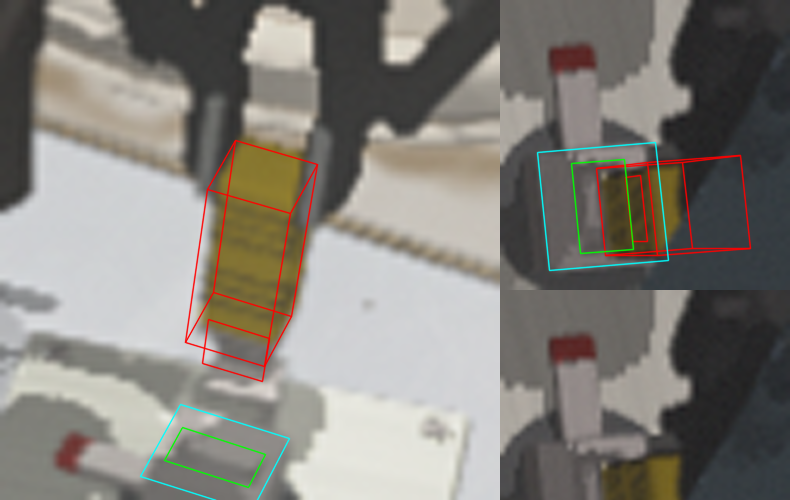

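Run:
```python
from ov import *
cs=pickle.load(open("cj1.pkl","rb"))
a=cv2.resize(cs["scene"]["img"][125:180,380:425],(450,550),interpolation=cv2.INTER_CUBIC)
b=cv2.resize(cs["top"]["img"][260:310,435:485],(345,345),interpolation=cv2.INTER_CUBIC)
a=np.clip(a.astype(float)*1.4,0,255).astype(np.uint8);b=np.clip(b.astype(float)*1.8,0,255).astype(np.uint8)
cv2.imwrite("pics/z7.png",np.hstack([a,cv2.copyMakeBorder(b,0,205,0,0,cv2.BORDER_CONSTANT)]))
```

```text
(no output)
```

View pics/z7.png

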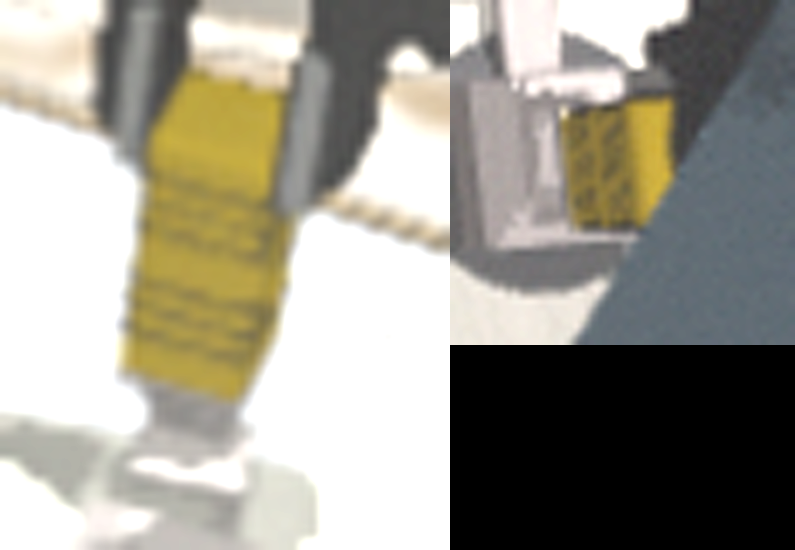

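Run:
```python
import est
from est import *
cs=pickle.load(open("cj1.pkl","rb"))
est.psi=1.631
est.est([(190,72),(287,98),(148,146),(274,178),(122,375),(240,403)],(379.5,124.5),10)
# blade tip & shoulder on plane, top: key left edge
T=np.array([.5115,-.2523,.1629])
for zz in(.10,.115,.129):
    print(zz,"shoulder near mid",atz(cs["scene"],(379.5+18.1,124.5+38.9),zz)[:2],"top near face bottom edge mid", atz(cs["top"],(434.5+(570-450)/6.9,259.5+170/6.9),zz)[:2])
print("tri shoulder near L",tri([ray(cs["scene"],(379.5+12.2,124.5+37.5)),ray(cs["top"],(434.5+(562-450)/6.9,259.5+110/6.9))]))
print("tri shoulder near R",tri([ray(cs["scene"],(379.5+24.0,124.5+40.3)),ray(cs["top"],(434.5+(575-450)/6.9,259.5+228/6.9))]))
print("tri tail near L",tri([ray(cs["scene"],(379.5+14.8,124.5+14.6)),ray(cs["top"],(434.5+(632-450)/6.9,259.5+98/6.9))]))
```

```text
Traceback (most recent call last):
AttributeError: 'function' object has no attribute 'est'
```

Run:
```python
import est as M
from ov import *
np.set_printoptions(precision=4,suppress=True)
cs=pickle.load(open("cj1.pkl","rb"))
M.psi=1.631
M.est([(190,72),(287,98),(148,146),(274,178),(122,375),(240,403)],(379.5,124.5),10)
print("tri shoulder near L",tri([ray(cs["scene"],(379.5+12.2,124.5+37.5)),ray(cs["top"],(434.5+(562-450)/6.9,259.5+110/6.9))]))
print("tri shoulder near R",tri([ray(cs["scene"],(379.5+24.0,124.5+40.3)),ray(cs["top"],(434.5+(575-450)/6.9,259.5+228/6.9))]))
print("tri tail near L",tri([ray(cs["scene"],(379.5+14.8,124.5+14.6)),ray(cs["top"],(434.5+(632-450)/6.9,259.5+98/6.9))]))
```

```text
alpha 89.0 C [-132.3 -315.7   96.1] tip [-132.6 -316.5   48.1] corner [-128.7 -303.7   65.8] rms px 0.8
tri shoulder near L (array([ 0.5209, -0.2393,  0.1273]), [np.float64(0.0012661434725816136), np.float64(0.0012661434725817172)])
tri shoulder near R (array([ 0.4966, -0.2401,  0.13  ]), [np.float64(0.0008730286587063095), np.float64(0.0008730286587063876)])
tri tail near L (array([ 0.522 , -0.2397,  0.1824]), [np.float64(0.0009145954505950235), np.float64(0.0009145954505952241)])
```

Call:
{"fn": "servo_tool", "kwargs": {
  "plan": [
    [[0.001,-0.001,-0.02,0,-1],[0,0,-0.015,0,-1],[0,0,-0.005,0,-1],[0,0,0,0,-1],[0,0,0,0,-1]]
  ]
}}

```text
time_s: 24.6
eef_pos: [0.513, -0.2546, 0.1238]
eef_rot: [0.0, 0.686, 0.728, -0.0]
wrist_force: [-0.9, -0.1, -1.6]
opening: 0.285
```

Run:
```python
from look import *
cs=go("j2",(365,115,70),(420,240,80),())
```

```text
time_s 24.6
eef_pos [ 0.513  -0.2546  0.1238]
eef_rot [ 0.0001  0.6859  0.7277 -0.    ]
wrist_force [-0.8686 -0.1274 -1.5561]
torque [0.0494 0.0024 0.009 ]
opening 0.2848
psi 1.6298528504809693 q6 -0.7268669419175672
```

View pics/j2.png

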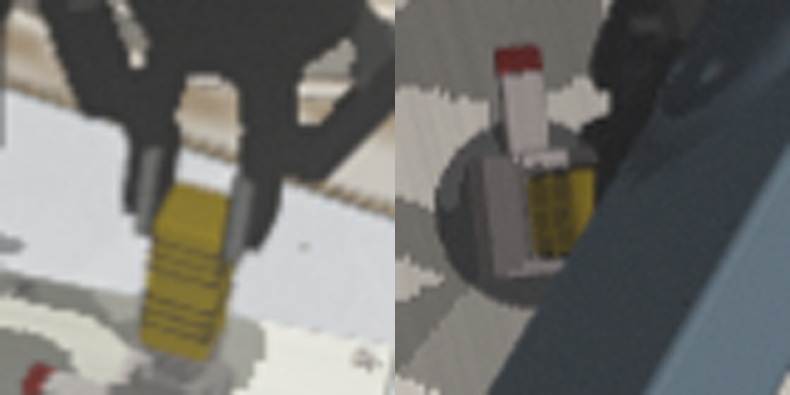

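Call:
{"fn": "servo_tool", "kwargs": {
  "plan": [
    [[0,0.001,-0.003,0,-1],[0,0,-0.003,0,-1],[0,0,-0.002,0,-1],[0,0,0,0,-1]]
  ]
}}

```text
time_s: 25.1
eef_pos: [0.5126, -0.2533, 0.115]
eef_rot: [-0.0, 0.686, 0.728, -0.0]
wrist_force: [-0.4, 0.0, -0.9]
opening: 0.278
```

Call:
{"fn": "servo_tool", "kwargs": {
  "plan": [
    [[0,0,-0.002,0,-1],[0,0,-0.002,0,-1],[0,0,0,0,-1]]
  ]
}}

```text
time_s: 25.4
eef_pos: [0.5127, -0.2534, 0.1111]
eef_rot: [-0.0, 0.686, 0.728, -0.0]
wrist_force: [-0.1, 0.1, -1.0]
opening: 0.288
```

Call:
{"fn": "servo_tool", "kwargs": {
  "plan": [
    [[0,0,-0.002,0,-1],[0,0,-0.002,0,-1],[0,0,0,0,-1]]
  ]
}}

```text
time_s: 25.7
eef_pos: [0.5129, -0.2535, 0.1073]
eef_rot: [0.0, 0.686, 0.728, 0.0]
wrist_force: [0.3, -0.7, -1.0]
opening: 0.286
```

Going in without contact (depth about 10 mm). I'll continue.

Call:
{"fn": "servo_tool", "kwargs": {
  "plan": [
    [[0,0,-0.002,0,-1],[0,0,-0.002,0,-1],[0,0,0,0,-1]]
  ]
}}

```text
time_s: 26.0
eef_pos: [0.5129, -0.2534, 0.1032]
eef_rot: [-0.0, 0.686, 0.728, 0.0]
wrist_force: [0.8, -0.4, -1.2]
opening: 0.283
```

Call:
{"fn": "servo_tool", "kwargs": {
  "plan": [
    [[0,0,-0.002,0,-1],[0,0,-0.001,0,-1],[0,0,0,0,-1]]
  ]
}}

```text
time_s: 26.3
eef_pos: [0.5131, -0.2537, 0.1014]
eef_rot: [0.0, 0.686, 0.728, -0.0]
wrist_force: [-2.3, 1.0, 4.9]
opening: 0.289
```

Call:
{"fn": "servo_tool", "kwargs": {
  "plan": [
    [[0,0,-0.001,0,-1],[0,0,-0.001,0,-1],[0,0,0,0,-1]]
  ]
}}

```text
time_s: 26.6
eef_pos: [0.5133, -0.254, 0.1012]
eef_rot: [0.001, 0.686, 0.728, -0.0]
wrist_force: [-6.7, 4.7, 17.2]
opening: 0.287
```

Run:
```python
from look import *
cs=go("j3",(365,125,70),(420,240,80),())
```

```text
time_s 26.6
eef_pos [ 0.5133 -0.254   0.1012]
eef_rot [ 0.0006  0.6858  0.7278 -0.0002]
wrist_force [-6.6896  4.6831 17.2028]
torque [ 0.7731  1.2065 -0.0094]
opening 0.287
psi 1.6301425181416718 q6 -0.7254395709077581
```

View pics/j3.png

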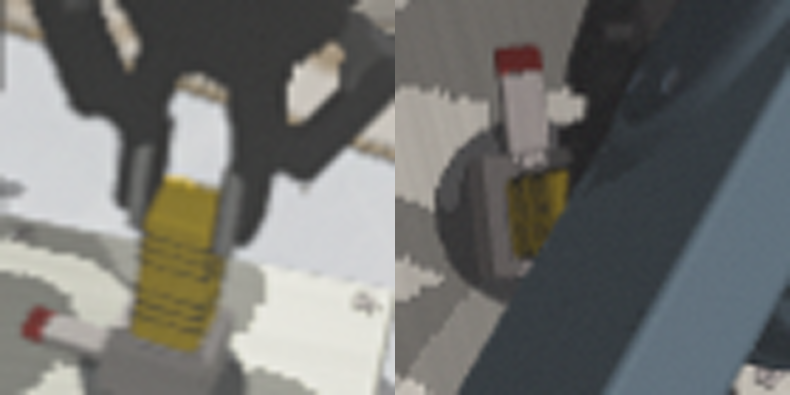

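Call:
{"fn": "servo_tool", "kwargs": {
  "plan": [
    [[0,0,0.001,0,-1],[0,0,0,-0.1,-1],[0,0,0,-0.1,-1],[0,0,0,-0.1,-1],[0,0,0,-0.1,-1],[0,0,0,0,-1]]
  ]
}}

```text
time_s: 27.3
eef_pos: [0.514, -0.2543, 0.1013]
eef_rot: [0.001, 0.818, 0.576, 0.001]
wrist_force: [0.5, -0.1, 7.8]
opening: 0.287
```

Run:
```python
from look import *
cs=go("k1",(365,125,70),(420,240,80),())
```

```text
time_s 27.3
eef_pos [ 0.514  -0.2543  0.1013]
eef_rot [0.0015 0.8176 0.5758 0.0005]
wrist_force [ 0.4601 -0.0535  7.8411]
torque [ 0.1364  0.0753 -0.0148]
opening 0.2874
psi 1.2271169814039362 q6 -0.3226858184051806
```

View pics/k1.png

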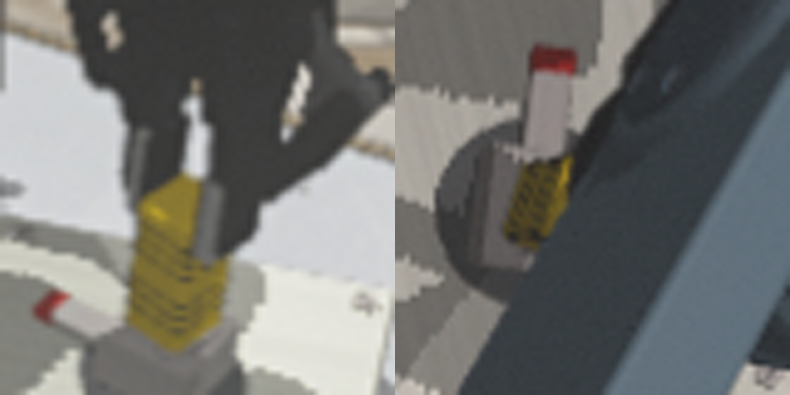

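Call:
{"fn": "servo_tool", "kwargs": {
  "plan": [
    [[0,0,0,-0.12,-1],[0,0,0,-0.12,-1],[0,0,0,-0.12,-1],[0,0,0,-0.12,-1],[0,0,0,-0.12,-1],[0,0,0,-0.12,-1],[0,0,0,-0.12,-1],[0,0,0,0,-1]]
  ]
}}

```text
time_s: 28.2
eef_pos: [0.5143, -0.2545, 0.1013]
eef_rot: [0.001, 0.981, 0.192, 0.001]
wrist_force: [1.4, 0.3, 6.7]
opening: 0.286
```

Run:
```python
from look import *
cs=go("k2",(365,125,70),(420,240,80),())
```

```text
time_s 28.2
eef_pos [ 0.5143 -0.2545  0.1013]
eef_rot [0.0014 0.9814 0.1921 0.0013]
wrist_force [1.3676 0.2795 6.7009]
torque [ 0.0673 -0.0887  0.0528]
opening 0.286
psi 0.38659428820540864 q6 0.5178708927137609
```

View pics/k2.png

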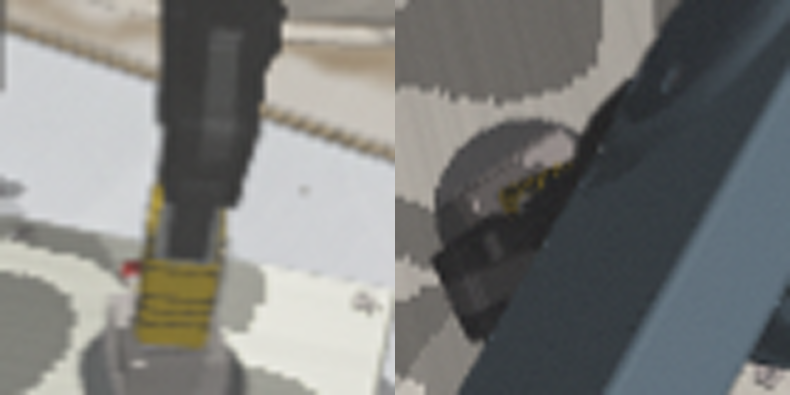

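Call:
{"fn": "servo_tool", "kwargs": {
  "plan": [
    [[0,0,0,-0.1,-1],[0,0,0,-0.1,-1],[0,0,0,0,-1]]
  ]
}}

```text
time_s: 28.6
eef_pos: [0.5143, -0.2545, 0.1013]
eef_rot: [0.001, 0.996, 0.093, 0.001]
wrist_force: [0.5, 1.2, 6.6]
opening: 0.281
```

Run:
```python
from look import *
s=st();print(s["joint_efforts"])
```

```text
time_s 28.6
eef_pos [ 0.5143 -0.2545  0.1013]
eef_rot [0.0014 0.9956 0.0934 0.0014]
wrist_force [0.5419 1.2299 6.6485]
torque [-0.0372 -0.0867  0.042 ]
opening 0.2806
[ -0.2806 -42.7293 -27.739   -0.1035   0.1407   0.8983]
```

Call:
{"fn": "servo_tool", "kwargs": {
  "plan": [
    [[0,0,0,-0.06,-1],[0,0,0,-0.06,-1],[0,0,0,0,-1]]
  ]
}}

```text
time_s: 28.9
eef_pos: [0.5142, -0.2546, 0.1013]
eef_rot: [0.001, 0.999, 0.034, 0.002]
wrist_force: [0.3, -0.1, 7.1]
opening: 0.284
```

Run:
```python
from look import *
s=st();print(s["joint_efforts"])
q=s["eef_rot"];print("psi",2*np.arctan2(q[2],q[1]))
```

```text
time_s 28.9
eef_pos [ 0.5142 -0.2546  0.1013]
eef_rot [0.0013 0.9994 0.0341 0.0015]
wrist_force [ 0.3205 -0.0641  7.1351]
torque [-0.0186 -0.1208  0.049 ]
opening 0.2842
[ -0.2273 -42.7539 -27.7051  -0.0661   0.1728   0.5501]
psi 0.06829190917236688
```

Call:
{"fn": "servo_tool", "kwargs": {
  "plan": [
    [[0,0,0,-0.05,-1],[0,0,0,-0.05,-1],[0,0,0,0,-1]]
  ]
}}

```text
time_s: 29.2
eef_pos: [0.5143, -0.2546, 0.1013]
eef_rot: [0.001, 1.0, -0.015, 0.002]
wrist_force: [1.7, -0.0, 7.3]
opening: 0.28
```

Run:
```python
from look import *
s=get_obs();print(s["joint_efforts"])
cs=go("k3",(365,125,70),(420,240,100),("lock_slot",))
```

```text
[ -0.3751 -42.824  -27.6745   0.1019   0.2362   0.7076]
time_s 29.2
eef_pos [ 0.5143 -0.2546  0.1013]
eef_rot [ 0.0014  0.9999 -0.0154  0.0016]
wrist_force [ 1.7123 -0.0466  7.302 ]
torque [-0.1224 -0.1414  0.2984]
opening 0.2799
psi -0.030872122004911275 q6 0.9354564811878345
lock_slot scene [(array([395.6, 182.4]), 0.77)]
lock_slot top []
```

View pics/k3.png

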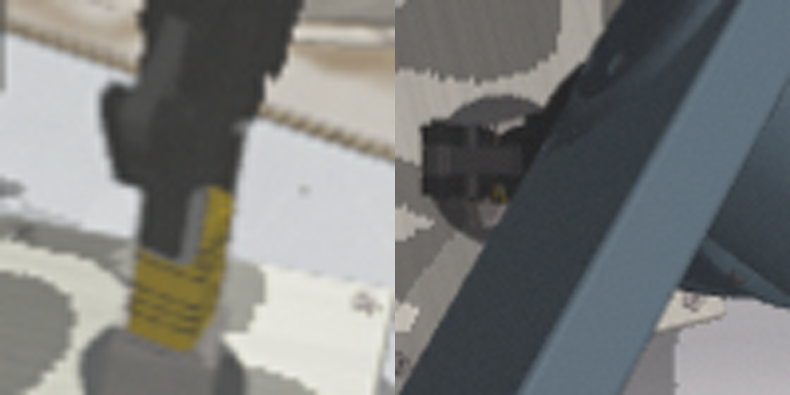

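Call:
{"fn": "servo_tool", "kwargs": {
  "plan": [
    [[0,0,0,-0.03,-1],[0,0,0,-0.03,-1],[0,0,0,0,-1]]
  ]
}}

```text
time_s: 29.7
eef_pos: [0.5143, -0.2548, 0.1013]
eef_rot: [0.002, 0.999, -0.045, 0.002]
wrist_force: [0.9, -0.8, 6.6]
opening: 0.279
```

Run:
```python
from look import *
s=st();q=s["eef_rot"];print("psi",2*np.arctan2(q[2],q[1]),s["joint_efforts"][5])
```

```text
time_s 29.7
eef_pos [ 0.5143 -0.2548  0.1013]
eef_rot [ 0.0016  0.999  -0.0448  0.0016]
wrist_force [ 0.9342 -0.7796  6.579 ]
torque [-0.2242 -0.0919  0.6051]
opening 0.2786
psi -0.08955711843985928 0.8215155266225338
```

Call:
{"fn": "servo_tool", "kwargs": {
  "plan": [
    [[0,0,0,-0.04,-1],[0,0,0,-0.02,-1],[0,0,0,0,-1]]
  ]
}}

```text
time_s: 30.0
eef_pos: [0.5143, -0.2549, 0.1013]
eef_rot: [0.002, 0.997, -0.074, 0.002]
wrist_force: [0.9, -0.8, 6.2]
opening: 0.286
```

Run:
```python
from look import *
s=st();q=s["eef_rot"];print("psi",2*np.arctan2(q[2],q[1]),s["joint_efforts"][5])
```

```text
time_s 30.0
eef_pos [ 0.5143 -0.2549  0.1013]
eef_rot [ 0.0017  0.9973 -0.0741  0.0016]
wrist_force [ 0.8703 -0.787   6.1586]
torque [-0.3363 -0.1155  1.0138]
opening 0.2858
psi -0.14826878003735594 1.219220906496048
```

Call:
{"fn": "servo_tool", "kwargs": {
  "plan": [
    [[0,0,0,0.08,-1],[0,0,0,0.07,-1],[0,0,0,0,-1],[0,0,0,0,-0.3],[0,0,0,0,0.0],[0,0,0,0,0.0],[0,0,0,0,0.0]]
  ]
}}

```text
time_s: 30.7
eef_pos: [0.5126, -0.2533, 0.0991]
eef_rot: [-0.0, 1.0, -0.0, -0.0]
wrist_force: [0.7, -0.4, 0.1]
opening: 0.494
```

Run:
```python
from look import *
cs=go("l1",(365,125,70),(420,240,100),())
```

```text
time_s 30.7
eef_pos [ 0.5126 -0.2533  0.0991]
eef_rot [-0.0003  1.     -0.0001 -0.0004]
wrist_force [ 0.7432 -0.3514  0.12  ]
torque [-0.0143  0.0476  0.005 ]
opening 0.4941
psi -0.000251258199465508 q6 0.9046033387661173
```

View pics/l1.png

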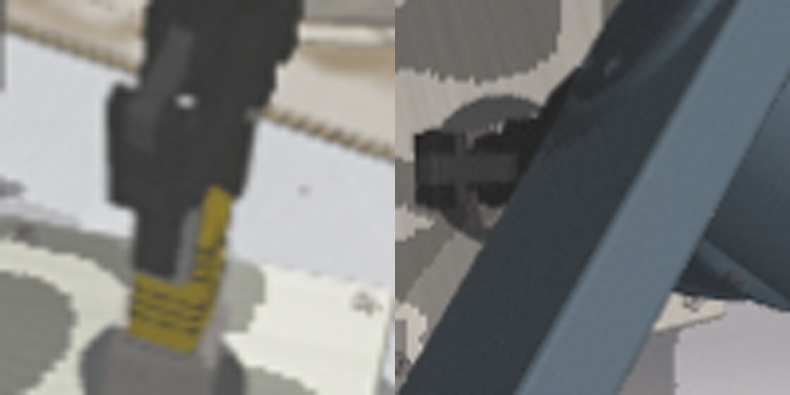

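Released with no force on the tool. I'll rise straight up and move toward the robot's right for a clear view.

Call:
{"fn": "servo_tool", "kwargs": {
  "plan": [
    [[0,0,0.01,0,0.0],[0,0,0.02,0,0.0],[0,0,0.03,0,0.0],[0,0,0.04,0,0.0],[0,0,0.03,0,0.0],[-0.03,-0.02,0,0,0.0],[-0.04,-0.02,0,0,0.0],[-0.04,-0.02,0,0,0.0]]
  ]
}}

```text
time_s: 31.6
eef_pos: [0.402, -0.3139, 0.2306]
eef_rot: [0.001, 1.0, 0.001, 0.0]
wrist_force: [-0.9, -0.5, -0.3]
opening: 0.496
```

Call:
{"fn": "servo_tool", "kwargs": {
  "plan": [
    [[-0.04,-0.03,0,0,0.0],[-0.04,-0.03,0,0,0.0],[-0.04,-0.03,0,0,0.0],[-0.03,-0.04,0,0,0.0],[-0.02,-0.04,0,0,0.0],[0,0,0,0,0.0]]
  ]
}}

```text
time_s: 32.2
eef_pos: [0.2297, -0.4878, 0.2304]
eef_rot: [0.001, 1.0, -0.003, -0.0]
wrist_force: [-0.7, -0.2, 0.8]
opening: 0.501
```

Run:
```python
from look import *
cs=go("m1",(335,115,110),(385,215,125),("key_grip","lock_slot","pepper_mid","jar_mid","spout_mid"))
import pickle;pickle.dump(cs,open("cm1.pkl","wb"))
cv2.imwrite("pics/m1t.png",cs["top"]["img"])
```

```text
time_s 32.2
eef_pos [ 0.2297 -0.4878  0.2304]
eef_rot [ 0.0015  1.     -0.0028 -0.0003]
wrist_force [-0.6865 -0.2118  0.8219]
torque [ 0.0366 -0.0126  0.011 ]
opening 0.5014
psi -0.005514792355726145 q6 0.2263603664915874
key_grip scene [(array([398.6, 174.4]), 0.91)]
key_grip top [(array([457.4, 281. ]), 0.75)]
    [ 0.5115 -0.2604  0.0824] [np.float64(0.003166029141350949), np.float64(0.0031660291413510965)]
lock_slot scene [(array([398.1, 182.4]), 0.81)]
lock_slot top [(array([453.2, 283.1]), 0.84)]
    [ 0.5089 -0.2584  0.0631] [np.float64(0.0028307984796604796), np.float64(0.002830798479660464)]
pepper_mid scene [(array([316.5, 231.6]), 0.87)]
pepper_mid top [(array([335.4, 236.4]), 0.76)]
    [ 0.5922 -0.0752  0.048 ] [np.float64(0.0022813817506994838), np.float64(0.0022813817506997327)]
jar_mid scene [(array([379.6, 265.5]), 0.55)]
jar_mid top [(array([334.9, 317.2]), 0.74)]
    [ 0.4605 -0.0729  0.0282] [np.float64(0.00015237910961021347), np.float64(0.00015237910961023719)]
spout_mid scene [(array([221.5, 292.9]), 0.88)]
spout_mid top [(array([219.5, 185. ]), 0.82), (array([457.2, 283.8]), 0.49)]
    [0.6838 0.1147 0.0215] [np.float64(0.0008460076005048669), np.float64(0.0008460076005046813)]
```

View pics/m1.png

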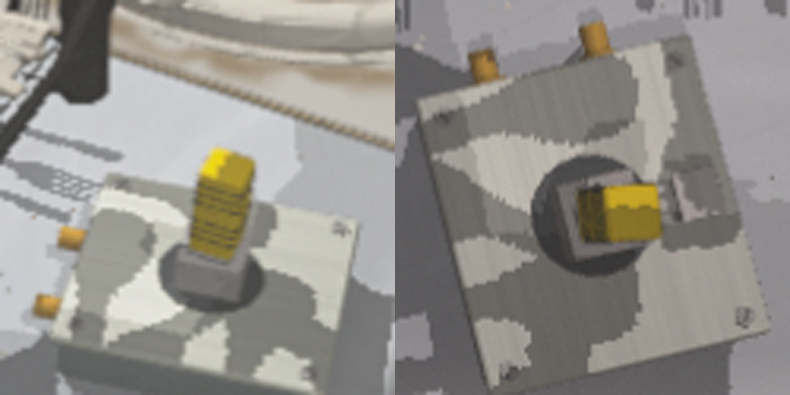

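View pics/m1t.png

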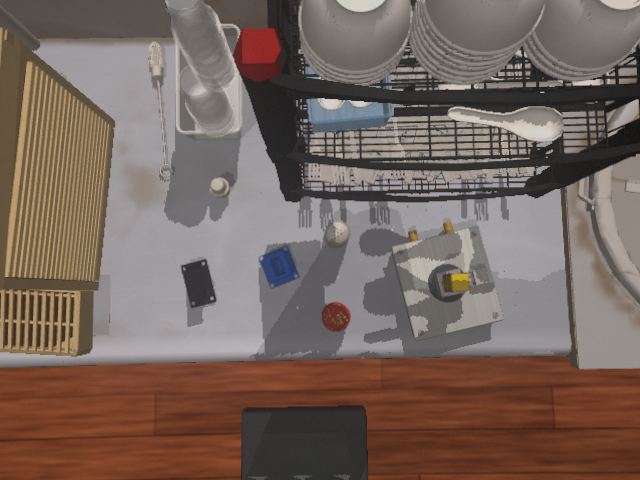

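Run:
```python
from ov import *
import est as M
cs=pickle.load(open("cm1.pkl","rb"))
L=np.array([.513,-.2535,.0645])
a=cv2.resize(cs["scene"]["img"][145:205,370:430],(400,400),interpolation=cv2.INTER_CUBIC)
b=cv2.resize(cs["top"]["img"][250:310,430:490],(395,395),interpolation=cv2.INTER_CUBIC)
raw=np.hstack([a.copy(),b.copy()])
draw(a,cs["scene"],np.array((369.5,144.5)),400/60,L+np.array([0,0,.03]),np.pi/2,-.02)
draw(b,cs["top"],np.array((429.5,249.5)),395/60,L+np.array([0,0,.03]),np.pi/2,-.02)
cv2.imwrite("pics/n1.png",raw[:, :] if 0 else np.hstack([cv2.resize(raw,(795,400))])); cv2.imwrite("pics/n2.png",np.hstack([a,cv2.resize(b,(395,400))]))
```

```text
Traceback (most recent call last):
ValueError: all the input array dimensions except for the concatenation axis must match exactly, but along dimension 0, the array at index 0 has size 400 and the array at index 1 has size 395
```

Run:
```python
from ov import *
cs=pickle.load(open("cm1.pkl","rb"))
L=np.array([.513,-.2535,.0645])
a=cv2.resize(cs["scene"]["img"][145:205,370:430],(395,395),interpolation=cv2.INTER_CUBIC)
b=cv2.resize(cs["top"]["img"][250:310,430:490],(395,395),interpolation=cv2.INTER_CUBIC)
cv2.imwrite("pics/n1.png",np.hstack([a,b]))
s=395/60
draw(a,cs["scene"],np.array((369.5,144.5)),s,L+np.array([0,0,.03]),np.pi/2,-.02)
draw(b,cs["top"],np.array((429.5,249.5)),s,L+np.array([0,0,.03]),np.pi/2,-.02)
cv2.imwrite("pics/n2.png",np.hstack([a,b]))
```

```text
(no output)
```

View pics/n1.png

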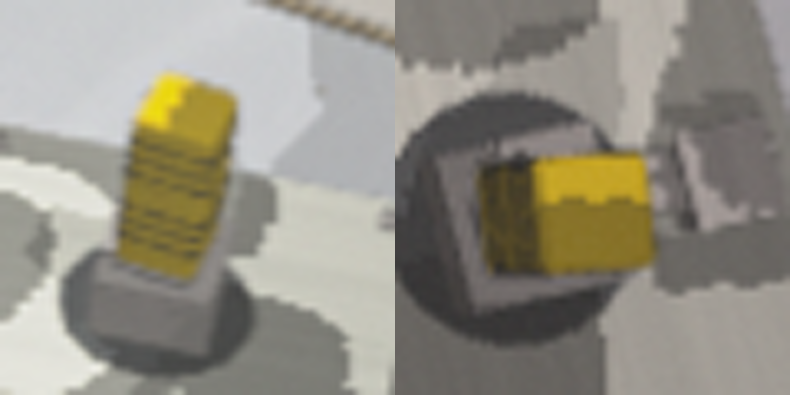

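View pics/n2.png

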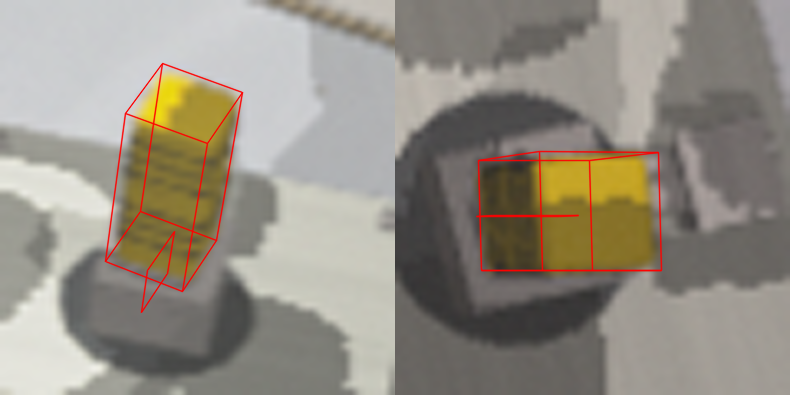

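Run:
```python
from h import *
import pickle
c=pickle.load(open("cm1.pkl","rb"))["top"]
P=lambda x,y:atz(c,(429.5+(x-395)/6.583,249.5+y/6.583),.0645)[:2]
for a,b in(((437,158),(478,312)),):
    d=P(*a)-P(*b); print("plug edge yaw",np.arctan2(d[1],d[0]))
d=P(437,158)-P(585,122);print("top edge perp",np.arctan2(d[1],d[0])-np.pi/2)
d=P(478,312)-P(612,284);print("bottom edge perp",np.arctan2(d[1],d[0])-np.pi/2)
st(); print(hand_in())
```

```text
plug edge yaw 0.21798021540302864
top edge perp 0.21931775031580525
bottom edge perp 0.18729738936685614
time_s 32.8
eef_pos [ 0.2333 -0.4832  0.2296]
eef_rot [1.e-04 1.e+00 3.e-04 0.e+00]
wrist_force [-0.2231 -0.0926  0.0593]
torque [-0.0177 -0.0039 -0.0077]
opening 0.5023
the job is handed in; nothing more can be done
None
```

The job is handed in at 32.8 s of the 72 s allowed. The key is standing upright, fully in the cam lock, and the lock is turned against its stop.

**What I did**
- I took the key off its rest. The tool can't tilt, so I pushed the blade tip against the side of the stand, then against the inside of its slot, to swing the key up.
- I let go of the key with it still leaning about 14°. It dropped upright into the stand by itself, and pictures showed it standing free.
- I took it again from above, set the blade into the lock without side contact until the shoulder rested on the plug, and turned it clockwise. At the stop the torque rose to about 1 N m, against about 0.1 N m of friction. I then eased off, let go and moved clear.

**Last checks**
- **Lock:** the plug's edges lie at 0.19 to 0.22 rad, against 0.21 for the box, so the lock is at about 1.57 rad. The tongue runs to its hook.
- **Key:** a drawn model of an upright, fully seated key matches the top picture. The scene picture is a little off it, about as much as that camera was elsewhere, but shows no gap under the shoulder.
- **Bystanders:** the shaker, jar and spout are within about 4 mm of their first positions sideways, which is within measuring noise. Their heights came out 1 to 13 mm different, the spout's most, but the pictures show all three standing where they were.
- **Robot:** it reads no force and touches nothing.

**What went less well**
- The first push slid over the top of the stand.
- The first try at the slot hit its flared edge at about 39 N total, through the key rather than the gripper.
- The key slipped noticeably in the pads while I was swinging it up.

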